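# Latch two vial racks into the bench shaker

## Task

Load the two vial racks from the bench into the shaker, each in the bay whose catch tab has the colour of its handle: one end hooked under the fixed lip at the back of the bay, the front end let down past the spring catch by pressing its tab gently, so that the rack lies flat on the deck and the catch has snapped shut over it. Keep the racks roughly upright, leave the rack that is already latched in the middle bay as it is, and do not knock the glassware, bottles and dish standing around.

Things in the scene. Friction and masses are not known exactly. Their poses are not given: they have to be found in the camera images.
- shaker: bench shaker, standing still: white housing 240 x 310 mm, 70 mm high, above it a fixed aluminium deck, 110 mm over the bench, with three bays: orange (at y = -92 mm), green (middle, holding a rack), blue (+92 mm). Its front, with the catches and their coloured tabs, looks to -x. Origin: on the bench under the middle of the deck; x to the back, y left, z up.
- rack_blue: Blue-handled vial rack, 0.45 kg: base plate 140 x 76 x 8 mm; block of capped vials 114 x 70 mm, up to 52 mm high; blue carrying handle: level bar along x over the middle, 88 mm long, 12 mm wide, 72 to 90 mm high, end posts at x = -40 and +40 mm. Origin: centre of the underside; x lengthwise, z up. Ends alike: either way round will do. To be loaded.
- bay_blue (a point): centre of the blue bay's floor, where the rack's origin belongs; shaker's axes. Side guides, 9 mm high, stand 82 mm apart; back wall at x = +72 mm; from it a fixed lip reaches forward to x = +55 mm, 13 mm clear above the floor, 5 mm thick. The opening between lip and nose (116 mm) is shorter than the rack: its back end goes in first, tilted down, under the lip.
- catch_blue (a joint): blue bay's spring catch. 0 = shut; 0.44 rad = tab pressed down to its stop (takes 2 to 6 N); by 0.4 rad a rack end resting on its nose has dropped to the deck; let go, it snaps shut. Shut, its nose (underside 9.5, top 17.5 mm above the deck) reaches from 75 to 61 mm in front of the bay's origin. Pushing a rack down on the nose does not open it.
- tab_blue (a point): middle of the upper face of the blue catch's coloured tab (28 mm in the shaker's x, 36 mm wide), 120 mm in front of the bay's origin, 6 mm below the deck; pressed from above it goes down about 19 mm, tilting forward, to its stop; housing 34 mm below it. Moves with the catch.
- rack_orange: Orange-handled vial rack, 0.45 kg: base plate 140 x 76 x 8 mm; block of capped vials 114 x 70 mm, up to 52 mm high; orange carrying handle: level bar along x over the middle, 88 mm long, 12 mm wide, 72 to 90 mm high, end posts at x = -40 and +40 mm. Origin: centre of the underside; x lengthwise, z up. Ends alike: either way round will do. To be loaded.
- bay_orange (a point): centre of the orange bay's floor, where the rack's origin belongs; shaker's axes. Side guides, 9 mm high, stand 82 mm apart; back wall at x = +72 mm; from it a fixed lip reaches forward to x = +55 mm, 13 mm clear above the floor, 5 mm thick. The opening between lip and nose (116 mm) is shorter than the rack: its back end goes in first, tilted down, under the lip.
- catch_orange (a joint): orange bay's spring catch. 0 = shut; 0.44 rad = tab pressed down to its stop (takes 2 to 6 N); by 0.4 rad a rack end resting on its nose has dropped to the deck; let go, it snaps shut. Shut, its nose (underside 9.5, top 17.5 mm above the deck) reaches from 75 to 61 mm in front of the bay's origin. Pushing a rack down on the nose does not open it.
- tab_orange (a point): middle of the upper face of the orange catch's coloured tab (28 mm in the shaker's x, 36 mm wide), 120 mm in front of the bay's origin, 6 mm below the deck; pressed from above it goes down about 19 mm, tilting forward, to its stop; housing 34 mm below it. Moves with the catch.
- rack_green: Green-handled vial rack, 0.45 kg: base plate 140 x 76 x 8 mm; block of capped vials 114 x 70 mm, up to 52 mm high; green carrying handle: level bar along x over the middle, 88 mm long, 12 mm wide, 72 to 90 mm high, end posts at x = -40 and +40 mm. Origin: centre of the underside; x lengthwise, z up. Ends alike: either way round will do. Already latched: leave it.
- bay_green (a point): centre of the green bay's floor, where the rack's origin belongs; shaker's axes. Side guides, 9 mm high, stand 82 mm apart; back wall at x = +72 mm; from it a fixed lip reaches forward to x = +55 mm, 13 mm clear above the floor, 5 mm thick. The opening between lip and nose (116 mm) is shorter than the rack: its back end goes in first, tilted down, under the lip.
- catch_green (a joint): green bay's spring catch. 0 = shut; 0.44 rad = tab pressed down to its stop (takes 2 to 6 N); by 0.4 rad a rack end resting on its nose has dropped to the deck; let go, it snaps shut. Shut, its nose (underside 9.5, top 17.5 mm above the deck) reaches from 75 to 61 mm in front of the bay's origin. Pushing a rack down on the nose does not open it.
- tab_green (a point): middle of the upper face of the green catch's coloured tab (28 mm in the shaker's x, 36 mm wide), 120 mm in front of the bay's origin, 6 mm below the deck; pressed from above it goes down about 19 mm, tilting forward, to its stop; housing 34 mm below it. Moves with the catch.
- beaker: glass beaker, 70 mm across, 95 mm high, loose on the bench, not to be disturbed. Origin: centre of its underside; z up.
- conical_flask: glass conical flask, 82 mm across the foot, 116 mm high, loose on the bench, not to be disturbed. Origin: centre of its underside; z up.
- reagent_bottle: amber bottle with a blue cap, 64 mm across, 130 mm high, loose on the bench, not to be disturbed. Origin: centre of its underside; z up.
- wash_bottle: white bottle with a red cap, 66 mm across, 140 mm high, loose on the bench, not to be disturbed. Origin: centre of its underside; z up.
- volumetric_flask: stoppered glass flask, 72 mm across, 142 mm high, loose on the bench, not to be disturbed. Origin: centre of its underside; z up.
- dish: white porcelain dish, 80 mm across, 20 mm high, loose on the bench, not to be disturbed. Origin: centre of its underside; z up.
Things that resemble listed ones, but are neither listed nor needed, are in the scene too. What is shaped like the rack_green but yellow is not meant. What is shaped like the rack_orange but pink is not meant.

How it is judged (in metres and radians):
At the end, for the whole second after the job is handed in: All three racks lie at rest in the bays of their colours: origin within 10 mm lengthwise, 7 mm sideways and 3 mm in height of the bay's, flat within 0.03 rad, in line within 0.08 rad, and each catch closed over its rack (joint below 0.08 rad) (x of rack_blue in the frame of bay_blue between -0.01 and 0.01 m and y of rack_blue in the frame of bay_blue between -0.007 and 0.007 m and z of rack_blue in the frame of bay_blue between -0.003 and 0.003 m and angle between each of rack_blue, rack_orange, rack_green's own z axis and vertical below 0.03 rad and angle between the x axis of each of rack_blue, rack_orange, rack_green and the x axis of shaker, either way round below 0.08 rad and value of joint each of catch_blue, catch_orange, catch_green below 0.08 rad and linear speed of each of rack_blue, rack_orange, rack_green below 0.02 m/s and x of rack_orange in the frame of bay_orange between -0.01 and 0.01 m and y of rack_orange in the frame of bay_orange between -0.007 and 0.007 m and z of rack_orange in the frame of bay_orange between -0.003 and 0.003 m and x of rack_green in the frame of bay_green between -0.01 and 0.01 m and y of rack_green in the frame of bay_green between -0.007 and 0.007 m and z of rack_green in the frame of bay_green between -0.003 and 0.003 m); the robot touches nothing.
It fails at once if a vial rack is tipped more than about 35 degrees (angle between any of rack_blue, rack_orange, rack_green's own z axis and vertical above 0.6 rad).
It fails at once if the rack in the middle bay is shifted by more than 8 mm, or its catch is opened (distance of rack_green from where it was at the start of the episode above 0.008 m or value of joint catch_green above 0.15 rad).
It fails at once if the robot pushes on a catch with more than 70 N (contact force between any of the fingers, the arm and catch_blue above 70 N or contact force between any of the fingers, the arm and catch_orange above 70 N or contact force between any of the fingers, the arm and catch_green above 70 N).
It fails at once if glassware, a bottle or the dish is shifted by more than 30 mm or tipped (distance of any of beaker, conical_flask, reagent_bottle, wash_bottle, volumetric_flask, dish from where it was at the start of the episode above 0.03 m or angle between any of beaker, conical_flask, reagent_bottle, wash_bottle, volumetric_flask, dish's own z axis and vertical above 0.5 rad).
It also fails if it takes over 72 s, if anything falls off the work surface, if the arm or the gripper's body presses on something with over 40 N, if the wrist force passes 120 N, or if a joint passes its speed limit or range.

## Robot

A 6-joint arm with a two-finger parallel gripper is mounted at the origin on the work surface. World frame = base frame: x ahead of the robot, y to its left, z up, the work surface at z = 0. Lengths are in mm, angles in rad, forces in N, time in s.
With the tool pointing down it reaches from about 350 to 875 mm from the base axis. Payload 4.2 kg.
Tool frame: the origin (TCP) lies midway between the tips of the shut fingers; the grasp point (between the pads) lies 19 mm behind it (arm.tcp_to_grasp is the distance from the TCP to the grasp point, in mm); z points along the fingers, y is the line along which they close (so a half turn about z gives the same grasp; the last joint's range is limited). The gripper opens to 85 mm and grips with 20 to 120 N. Pads are 22 mm wide; open, the fingers measure 114 mm over their backs; the gripper's body (76 mm by 85 mm) begins 54 mm behind the grasp point. The pads swing forward as they close: fully open they stand 13 mm farther back than shut.
Start: joints at [1.417, 0.385, 0.008, 0, -1.194, -0.259], TCP at [250.701, 572.493, 192.012] pointing down, gripper open.
Joint ranges: [-3.14, 3.14], [-1.21, 2.06], [-1.07, 1.41], [-3.16, 2.05], [-2.99, -0.16], [-3.1, 3.1]. Speed limits (rad/s): [2.79, 2.79, 3.14, 3.14, 3.14, 3.14].

## Interface

Orientations are given as a unit quaternion [x, y, z, w].
In Python, from bench import arm, imaging, job, models gives the robot as it stands.
- The arm moves only by the tool arm_command, never from a script. Its argument "rows" is a list of rows, each an object with "grip": the opening, from 0 (shut) to 1 (fully open); "linear": the shift along the tool's x, y, z in mm, a list of three; "rot": the turn, a rotation vector about the tool's x, y, z in rad, a list of three. In form: [{"grip": grip, "linear": [tx, ty, tz], "rot": [rx, ry, rz]}, ...]. A call has 1 to 10 rows; each row is the pose to reach, as a shift and turn from the pose commanded when the call began, along the tool's axes at that moment; what a row does not reach only later rows make up. A row lasts 1/8 s, in which the tool goes at most 62.5 mm and 10.7 degrees, less where a joint would pass 70% of its speed; a pose out of reach is approached as far as the arm can. A call with a gripper value outside its range is refused whole. The fingers move at their own pace and stop on an object; the grip force is fixed at half the most. Time passes only in rows, so rows that repeat a pose let the fingers close. It gives the time, the measured TCP pose, the force, the opening and the grip force at its end, in the units of the state.
- arm.read_state(): the state, without advancing time (a new reading comes with each control period).
- imaging.get_image(name): name is "scene" or "top" or "wrist"; returns a dict with "frame" (480x640x3 uint8, red, green, blue), "fx", "fy", "cx", "cy" (pixels), "extrinsics" (4x4, takes a point from world to camera coordinates); the wrist camera has in their place "T_tool_cam" (4x4, takes a point from camera to tool coordinates, whose origin is the TCP and whose axes are the flange's). Camera axes: x right, y down, z forward; pixel columns grow to the right and rows downward; lengths in mm; the calibration is good to about 2 mm. The wrist camera is an equidistant fisheye: a pixel r from the principal point sees the ray r / f radians off the axis. A picture is of the moment at which its call begins: read the wrist's pose just before it. There is no depth.
- job.job_done(): hands the job in; it is judged then, once.
Trained networks look in a picture, given as the dict that the camera call returned (one of the last four; its "shot" number tells which), for a name from the list of things; names that differ only in an ending like _2 or _b are one class to them, and where a whole thing is asked for, a point or a joint stands for the part that bears it (a point fixed in the world has none). Each returns a list of dicts, best first, with "score" (0 to 1); they miss things now and then, are a little off and sometimes report something else, mostly with a low value. They report only what shows in the picture. A call takes as long as a camera call. They do not tell look-alikes from the thing itself.
- models.spot_in(picture, query): "rect" ([left, top, right, bottom] in pixels, round what is visible of it).
- models.tip_of(picture, query): "pixel" ([column, row] in pixels: a listed point, or the origin of a listed thing).
The state is a dict: "clock": time; "joints": joint angles; "joint_vel": joint speeds; "joint_efforts": joint torques, N m; "position": TCP position; "ee_rot": TCP orientation; "contact_force": force on the tool from outside, world axes, zero at the start; "wrist_torque": the same for the moment, N m; "gripper_width": finger opening in mm; "grasp_force": force on a finger pad.
Only numpy, scipy, OpenCV 4.12 (cv2) and the standard library are available. Lean on these libraries where they do the work, as an engineer would, in place of code of your own. Each camera call takes 0.05 s, during which the arm holds its last target. There are 200 camera calls.

## Working session

There is one attempt and no reset: what is moved stays moved. The work goes in short steps, Python scripts to look and compute and a tool call to move; the robot and the scene stay as the last step left them, time stands still between calls to the robot, and variables do not carry over. Pictures are saved under pics/ and viewed, at most 10 in all, crops included, and the job is handed in when it is done.

Besides the shell and the picture viewer there is one more tool, called after "Call:" as name(argument=value, ...) on one line, values as JSON. arm_command: Moves the arm, as the interface text tells. Its arguments: {"type":"object","properties":{"rows":{"type":"array"}},"required":["rows"]}

```bash
mkdir -p pics; cat > h.py <<'E'
import numpy as np, cv2
from scipy.spatial.transform import Rotation as R
from bench import arm, imaging, job, models
def ray(p,px):
    K=np.array([[p['fx'],0,p['cx']],[0,p['fy'],p['cy']],[0,0,1]]);E=np.array(p['extrinsics'])
    d=E[:3,:3].T@np.linalg.solve(K,[px[0],px[1],1]);o=-E[:3,:3].T@E[:3,3]
    return o,d
def at_z(p,px,z):
    o,d=ray(p,px);return o+d*(z-o[2])/d[2]
def proj(p,X):
    E=np.array(p['extrinsics']);c=E[:3,:3]@np.array(X,float)+E[:3,3]
    return np.array([p['fx']*c[0]/c[2]+p['cx'],p['fy']*c[1]/c[2]+p['cy']])
def save(p,n,box=None,s=1):
    f=p['frame'][...,::-1]
    if box: f=f[box[1]:box[3],box[0]:box[2]]
    cv2.imwrite('pics/'+n+'.png',cv2.resize(f,None,fx=s,fy=s,interpolation=cv2.INTER_CUBIC))
E
python3 - <<'E'
from h import *
t=imaging.get_image('top');s=imaging.get_image('scene')
save(t,'top');save(s,'scene')
for n,p in(('top',t),('scene',s)):
    print(n,-np.array(p['extrinsics'])[:3,:3].T@np.array(p['extrinsics'])[:3,3],p['fx'])
    for q in['shaker','rack_blue','rack_orange','rack_green','tab_blue','tab_orange','tab_green','bay_blue','bay_orange','bay_green','beaker','conical_flask','reagent_bottle','wash_bottle','volumetric_flask','dish']:
        r=models.tip_of(p,q)
        print(q,[(np.round(a['pixel']).tolist(),round(a['score'],2)) for a in r[:4]])
E
```

```text
top [ 254.80338312   26.00492007 1389.05805098] 520.2656003446629
shaker [([298.0, 205.0], 0.81)]
rack_blue [([412.0, 235.0], 0.62), ([190.0, 184.0], 0.26)]
rack_orange [([484.0, 242.0], 0.63), ([498.0, 321.0], 0.57)]
rack_green [([296.0, 193.0], 0.64), ([410.0, 308.0], 0.62)]
tab_blue [([264.0, 242.0], 0.81), ([258.0, 200.0], 0.19)]
tab_orange [([337.0, 232.0], 0.7)]
tab_green [([302.0, 239.0], 0.78), ([488.0, 240.0], 0.34)]
bay_blue [([258.0, 200.0], 0.61)]
bay_orange []
bay_green []
beaker [([405.0, 170.0], 0.85)]
conical_flask [([456.0, 168.0], 0.93)]
reagent_bottle [([191.0, 262.0], 0.65)]
wash_bottle [([173.0, 225.0], 0.81)]
volumetric_flask [([188.0, 183.0], 0.68)]
dish [([215.0, 290.0], 0.97)]
scene [1250.2695069   365.07172787 1176.17348346] 588.2118741719477
shaker [([334.0, 325.0], 0.83)]
rack_blue [([237.0, 242.0], 0.74), ([456.0, 280.0], 0.46)]
rack_orange [([173.0, 218.0], 0.67), ([211.0, 161.0], 0.66), ([457.0, 397.0], 0.65)]
rack_green [([276.0, 193.0], 0.87), ([339.0, 294.0], 0.8)]
tab_blue [([387.0, 263.0], 0.68)]
tab_orange [([311.0, 247.0], 0.61)]
tab_green [([347.0, 254.0], 0.64), ([488.0, 359.0], 0.24)]
bay_blue [([377.0, 302.0], 0.74), ([479.0, 309.0], 0.2)]
bay_orange [([300.0, 284.0], 0.65)]
bay_green []
beaker [([201.0, 307.0], 0.98)]
conical_flask [([146.0, 285.0], 0.85), ([337.0, 292.0], 0.26)]
reagent_bottle [([477.0, 309.0], 0.89), ([338.0, 292.0], 0.19)]
wash_bottle [([488.0, 360.0], 0.81)]
volumetric_flask [([456.0, 395.0], 0.77)]
dish [([457.0, 281.0], 0.65)]
```

View pics/top.png

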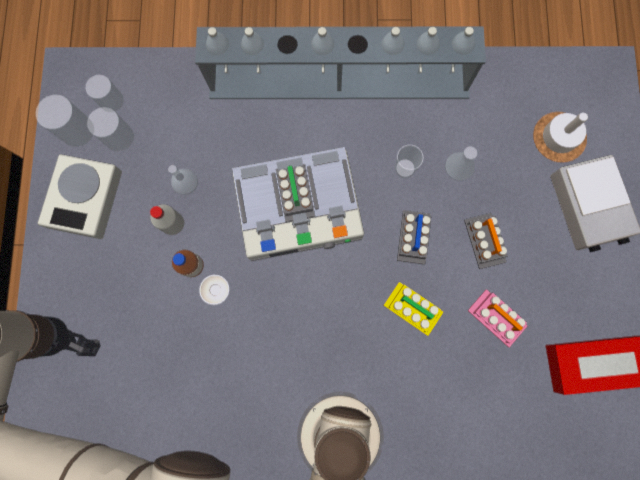

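View pics/scene.png

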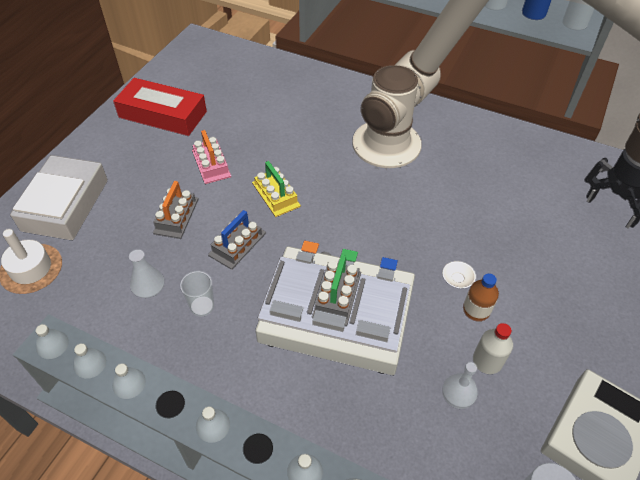

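The top view shows two grey racks: blue-handled at (415,237) and orange-handled at (487,240). The look-alikes are a yellow one with a green handle at (414,308) and a pink one with an orange handle at (498,318). The two grey ones fit the description. Next I'll measure them and confirm with a crop.

```bash
cat >> h.py <<'E'
HUE={'blue':(105,125),'orange':(5,16),'green':(55,80)}
def blob(p,col,box):
    f=cv2.cvtColor(p['frame'],cv2.COLOR_RGB2HSV);x0,y0,x1,y1=box
    m=cv2.inRange(f,(HUE[col][0],150,60),(HUE[col][1],255,255));k=np.zeros_like(m);k[y0:y1,x0:x1]=m[y0:y1,x0:x1]
    n,l,st,c=cv2.connectedComponentsWithStats(k);i=1+np.argmax(st[1:,4])
    pts=np.argwhere(l==i)[:,::-1].astype(np.float32)
    return pts,c[i],st[i,4]
E
python3 - <<'E'
from h import *
t=imaging.get_image('top');s=imaging.get_image('scene')
save(t,'crop',(375,190,535,350),4)
B={'top':(t,dict(tb=('blue',(255,232,280,256)),tg=('green',(295,228,316,250)),to=('orange',(328,220,352,242)),hb=('blue',(400,205,435,262)),ho=('orange',(465,205,510,262)),hg=('green',(280,160,312,206)))),
 'scene':(s,dict(tb=('blue',(375,253,402,274)),to=('orange',(298,238,322,256)),hb=('blue',(210,205,260,255)),ho=('orange',(155,175,195,225)),hg=('green',(325,250,365,305))))}
for n,(p,d) in B.items():
    for k,(c,b) in d.items():
        pts,ce,a=blob(p,c,b);z={'t':104,'h':90}[k[0]]; z=200 if k=='hg' else z
        mn=cv2.minAreaRect(pts);g=np.array([at_z(p,q,z)[:2] for q in pts]);cov=np.cov(g.T);w,v=np.linalg.eigh(cov);
        print(n,k,ce.round(1),a,g.mean(0).round(1),'yaw',np.degrees(np.arctan2(v[1,1],v[0,1])).round(1),'len',np.sqrt(12*w).round(1))
E
```

```text
top tb [267.6 245. ] 123 [472.4 181.9] yaw 100.0 len [24.5 32.2]
top tg [303.6 238.1] 113 [490.   91.7] yaw 105.6 len [23.5 31. ]
top to [339.5 231.2] 135 [507.6   1.5] yaw 102.9 len [25.8 33.7]
top hb [417.9 232. ] 171 [ 508.6 -198.2] yaw 171.8 len [12.9 94.4]
top ho [493.1 235.7] 233 [ 499.2 -388.4] yaw -166.4 len [20.4 95.4]
top hg [292.5 183. ] 135 [605.4 114.4] yaw -168.7 len [ 9.5 83.8]
scene tb [388.5 263.2] 152 [476.  181.7] yaw 96.2 len [27.9 33.8]
scene to [309.8 246.5] 150 [511.2   1.8] yaw 99.4 len [28.3 35.4]
scene hb [234.2 225.7] 296 [ 524.5 -192.8] yaw 176.8 len [ 31.5 106.8]
scene ho [170.4 199.3] 299 [ 520.6 -378.8] yaw -161.1 len [ 27.6 123.9]
scene hg [337.9 282.7] 20 [634.6 125. ] yaw -167.8 len [ 2.3 48.4]
```

View pics/crop.png

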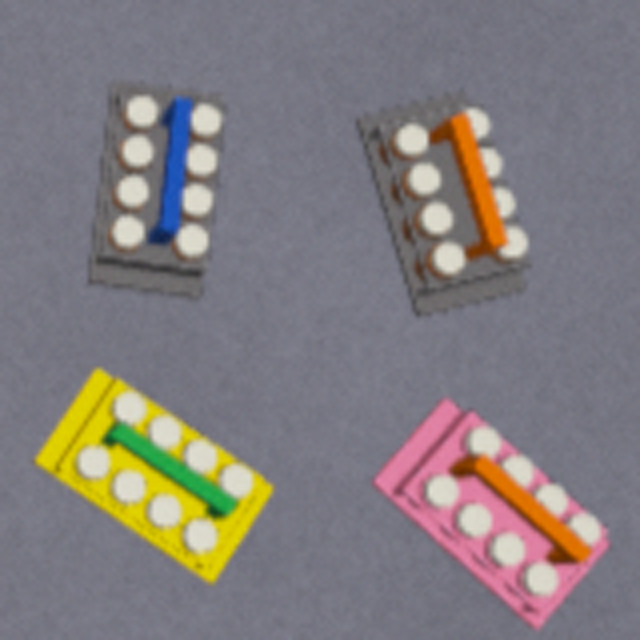

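The crop confirms it: the grey racks at (415,237, blue) and (487,240, orange) are the real ones, and the yellow and pink racks are decoys. The tabs give a shaker yaw of about 11.0° and a spacing of 183.8 mm (184 expected).

```bash
cat >> h.py <<'E'
DOWN=np.diag([1.,-1,-1])
def rot(yaw,tilt=0,flip=0): # deg
    return R.from_euler('ZYX',[yaw,tilt,0],degrees=True)*R.from_euler('z',180*flip,degrees=True)*R.from_matrix(DOWN)
def go(xyz,Rt,st=None):
    st=st or arm.read_state();Rc=R.from_quat(st['ee_rot'])
    return (Rc.inv().apply(np.array(xyz)-st['position'])).round(1).tolist(),(Rc.inv()*Rt).as_rotvec().round(4).tolist()
E
python3 - <<'E'
from h import *
s=arm.read_state();print(s);Rc=R.from_quat(s['ee_rot']).as_matrix();print(Rc.round(3))
w=imaging.get_image('wrist');print({k:np.round(v,2) for k,v in w.items() if k!='frame'})
for f in(0,1):print(go((500,-195,290),rot(-8,0,f),s))
E
```

```text
{'clock': 1.8, 'joints': array([ 1.41660323e+00,  3.84712029e-01,  7.90908786e-03, -2.93594613e-05,
       -1.19395880e+00, -2.58592157e-01]), 'joint_vel': array([ 0.000673  , -0.00089532,  0.00049627,  0.00090066,  0.00012348,
        0.00064951]), 'joint_efforts': array([-2.16430603e-04, -3.92079413e+01,  1.88621056e+01,  4.19069543e+00,
       -3.42648054e-04, -1.10473422e-05]), 'position': array([250.69304088, 572.51170449, 192.00401075]), 'ee_rot': array([ 9.78775435e-01, -2.04935717e-01, -1.45334431e-05, -1.65566272e-05]), 'contact_force': array([ 0.92235553,  0.79837758, -0.261416  ]), 'wrist_torque': array([ 0.00654911, -0.02615579,  0.0316495 ]), 'grasp_force': 0.0, 'gripper_width': 85.38485140422364}
[[ 0.916 -0.401 -0.   ]
 [-0.401 -0.916  0.   ]
 [-0.    -0.    -1.   ]]
{'fx': np.float64(371.65), 'fy': np.float64(371.65), 'cx': np.float64(318.15), 'cy': np.float64(240.78), 'T_tool_cam': array([[  -0.  ,   -0.95,   -0.31,   80.2 ],
       [   1.  ,   -0.  ,    0.  ,    0.45],
       [  -0.  ,   -0.31,    0.95, -180.84],
       [   0.  ,    0.  ,    0.  ,    1.  ]]), 'shot': np.int64(5)}
([536.3, 603.0, -98.0], [-0.0, 0.0, -0.2732])
([536.3, 603.0, -98.0], [0.0, 0.0, 2.8684])
```

Call:
arm_command(rows=[{"grip":1,"linear":[0,0,-60],"rot":[0,0,0.1]},{"grip":1,"linear":[40,50,-98],"rot":[0,0,0.25]},{"grip":1,"linear":[90,100,-98],"rot":[0,0,0.4]},{"grip":1,"linear":[140,155,-98],"rot":[0,0,0.55]},{"grip":1,"linear":[180,205,-98],"rot":[0,0,0.7]},{"grip":1,"linear":[220,250,-98],"rot":[0,0,0.85]},{"grip":1,"linear":[260,295,-98],"rot":[0,0,1.0]},{"grip":1,"linear":[300,340,-98],"rot":[0,0,1.15]},{"grip":1,"linear":[340,385,-98],"rot":[0,0,1.3]},{"grip":1,"linear":[380,430,-98],"rot":[0,0,1.45]}])

```text
clock: 3.1
position: [420.2, 43.7, 290.6]
ee_rot: [-0.595, 0.804, -0.0, 0.001]
contact_force: [1.4, -0.3, 0.8]
gripper_width: 85.0
grasp_force: 0.0
```

```bash
python3 - <<'E'
from h import *
print(arm.read_state()['joints'].round(2),go((500,-195,290),rot(-8,0,1)))
E
```

```text
[ 0.49 -0.04 -0.27  0.   -1.34 -0.79] ([205.0, -146.0, 0.5], [-0.0003, 0.0019, 1.4142])
```

Call:
arm_command(rows=[{"grip":1,"linear":[30,-20,0],"rot":[0,0,0.16]},{"grip":1,"linear":[65,-45,0],"rot":[0,0,0.34]},{"grip":1,"linear":[100,-70,0],"rot":[0,0,0.52]},{"grip":1,"linear":[135,-95,0],"rot":[0,0,0.7]},{"grip":1,"linear":[165,-118,0],"rot":[0,0,0.88]},{"grip":1,"linear":[190,-136,0],"rot":[0,0,1.06]},{"grip":1,"linear":[200,-146,0],"rot":[0,0,1.24]},{"grip":1,"linear":[205,-146,0],"rot":[0,0,1.414]},{"grip":1,"linear":[205,-146,0],"rot":[0,0,1.414]},{"grip":1,"linear":[205,-146,0],"rot":[0,0,1.414]}])

```text
clock: 4.35
position: [500.7, -192.5, 290.2]
ee_rot: [0.066, 0.998, 0.0, 0.0]
contact_force: [-0.3, 0.1, 0.1]
gripper_width: 85.4
grasp_force: 0.0
```

```bash
cat >> h.py <<'E'
def wcam():
    st=arm.read_state();w=imaging.get_image('wrist')
    T=np.eye(4);T[:3,:3]=R.from_quat(st['ee_rot']).as_matrix();T[:3,3]=st['position']
    w['W']=T@np.array(w['T_tool_cam']);return w,st
def wat(w,px,z):
    u=np.array([(px[0]-w['cx'])/w['fx'],(px[1]-w['cy'])/w['fy']]);r=np.linalg.norm(u)
    d=np.array([*(u/r*np.sin(r)),np.cos(r)]);d=w['W'][:3,:3]@d;o=w['W'][:3,3]
    return o+d*(z-o[2])/d[2]
def wproj(w,X):
    c=np.linalg.inv(w['W'])@np.append(X,1.)
    r=np.arctan2(np.hypot(c[0],c[1]),c[2]);a=np.arctan2(c[1],c[0])
    return np.array([w['cx']+w['fx']*r*np.cos(a),w['cy']+w['fy']*r*np.sin(a)])
def wblob(w,col,z,box=(0,0,640,480)):
    pts,c,a=blob(w,col,box);hull=cv2.convexHull(pts)[:,0]
    g=np.array([wat(w,q,z)[:2] for q in pts]);ctr,sz,an=cv2.minAreaRect(g.astype(np.float32))
    if sz[0]<sz[1]: an+=90
    return c.round(),a,np.round(ctr,1),np.round(sz,1),round((an+90)%180-90,1)
E
python3 - <<'E'
from h import *
w,st=wcam();print(st['position'].round(1),R.from_quat(st['ee_rot']).as_matrix().round(3).tolist())
save(w,'w1');print(wblob(w,'blue',90))
E
```

```text
[ 500.7 -192.5  290.2] [[-0.991, 0.132, 0.0], [0.132, 0.991, 0.0], [-0.0, 0.0, -1.0]]
(array([312., 208.]), np.int32(832), array([ 509.4, -201. ]), array([10.5, 90.4]), -8.1)
```

View pics/w1.png

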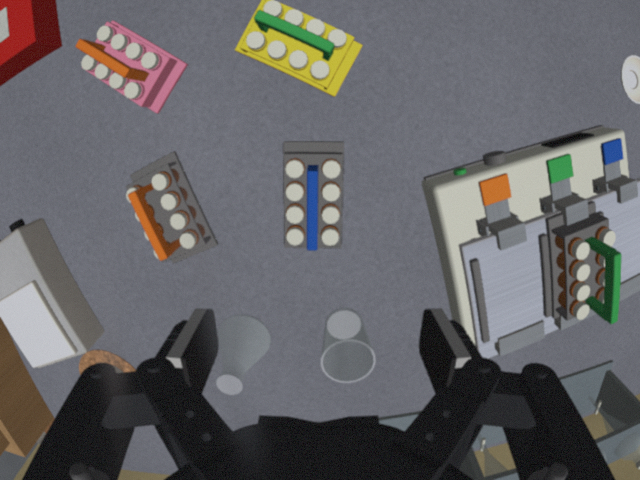

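The wrist view shows the blue handle at (312,208), the orange-handled grey rack at (165,215), and the shaker tabs at (496,190), (560,168) and (612,152). The beaker at (345,345) stands behind the blue rack. Handle size and yaw match the top camera, so I'm descending.

```bash
python3 - <<'E'
from h import *
w,st=wcam()
print('to',wblob(w,'orange',104,(470,165,520,215)),'tg',wblob(w,'green',104,(540,145,580,185)),'tb',wblob(w,'blue',104,(595,130,630,170)))
print('ho',wblob(w,'orange',90,(110,160,200,280)))
print(go((509.3,-200.3,110),rot(-8.1,0,1)),go((509.3,-200.3,64),rot(-8.1,0,1)))
t=imaging.get_image('top')
for q,z in(('beaker',0),('conical_flask',0),('reagent_bottle',0),('dish',0),('wash_bottle',0)): print(q,at_z(t,models.tip_of(t,q)[0]['pixel'],z).round())
E
```

```text
to (array([495., 189.]), np.int32(661), array([508.2,  -1.3]), array([26.7, 34.4]), -79.3) tg (array([560., 168.]), np.int32(403), array([490.6,  87.8]), array([24.8, 34.1]), -78.1) tb (array([612., 151.]), np.int32(377), array([473.4, 176.8]), array([25.8, 35.3]), -79.1)
ho (array([151., 223.]), np.int32(1168), array([ 498.7, -381.1]), array([86.7, 33.7]), 14.6)
([-9.5, -6.7, 180.2], [0.0, 0.0003, 0.0082]) ([-9.5, -6.7, 226.2], [0.0, 0.0003, 0.0082])
beaker [622. 221.   0.]
conical_flask [660.  30.   0.]
reagent_bottle [439. 391.   0.]
dish [372. 332.   0.]
wash_bottle [554. 456.   0.]
```

Call:
arm_command(rows=[{"grip":1,"linear":[-9.5,-6.7,50],"rot":[0,0,0.008]},{"grip":1,"linear":[-9.5,-6.7,100],"rot":[0,0,0.008]},{"grip":1,"linear":[-9.5,-6.7,145],"rot":[0,0,0.008]},{"grip":1,"linear":[-9.5,-6.7,180],"rot":[0,0,0.008]},{"grip":1,"linear":[-9.5,-6.7,205],"rot":[0,0,0.008]},{"grip":1,"linear":[-9.5,-6.7,220],"rot":[0,0,0.008]},{"grip":1,"linear":[-9.5,-6.7,227],"rot":[0,0,0.008]},{"grip":1,"linear":[-9.5,-6.7,227],"rot":[0,0,0.008]}])

```text
clock: 5.75
position: [509.6, -200.7, 63.3]
ee_rot: [0.071, 0.997, -0.0, 0.0]
contact_force: [-0.3, -0.0, 0.1]
gripper_width: 85.1
grasp_force: 0.0
```

Call:
arm_command(rows=[{"grip":0,"linear":[0,0,0],"rot":[0,0,0]},{"grip":0,"linear":[0,0,0],"rot":[0,0,0]},{"grip":0,"linear":[0,0,0],"rot":[0,0,0]},{"grip":0,"linear":[0,0,0],"rot":[0,0,0]},{"grip":0,"linear":[0,0,0],"rot":[0,0,0]},{"grip":0,"linear":[0,0,0],"rot":[0,0,0]}])

```text
clock: 6.5
position: [509.2, -200.6, 63.0]
ee_rot: [0.072, 0.997, 0.0, -0.0]
contact_force: [-0.3, -0.3, -0.4]
gripper_width: 0.1
grasp_force: 0.0
```

The fingers shut fully to 0.1 mm, so they missed the bar. Looking again.

```bash
python3 - <<'E'
from h import *
w,st=wcam();s=imaging.get_image('scene')
print(st['gripper_width'],st['joints'].round(3))
a=cv2.resize(w['frame'],(400,300));b=cv2.resize(s['frame'][140:320,120:360],(400,300))
cv2.imwrite('pics/w2.png',np.hstack([a,b])[...,::-1])
E
```

```text
0.05743641954636342 [-0.079  0.385 -0.355 -0.    -0.831 -1.635]
```

View pics/w2.png

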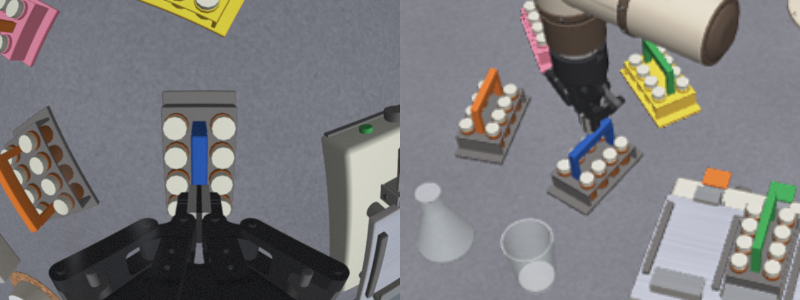

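```bash
python3 - <<'E'
from h import *
w,st=wcam();s=imaging.get_image('scene')
for X in [(509.2,-200.6,63),(509.2,-200.6,90),(509.2,-200.6,81)]: print(proj(s,X).round(1),wproj(w,X).round(1))
print('hb',wblob(w,'blue',90,(200,150,420,380)),blob(s,'blue',(210,190,260,255))[1:])
a=cv2.resize(w['frame'][180:420,200:440],(400,400),interpolation=2);b=cv2.resize(s['frame'][180:270,190:280],(400,400),interpolation=2)
cv2.imwrite('pics/w3.png',np.hstack([a,b])[...,::-1])
E
```

```text
[235.9 227.3] [319.1 278.9]
[234.8 220.2] [319.2 302.7]
[235.1 222.5] [319.1 294.1]
hb (array([319., 246.]), np.int32(2424), array([ 482.3, -197. ]), array([11. , 47.3]), -7.6) (array([234.08450704, 226.16901408]), np.int32(284))
```

View pics/w3.png

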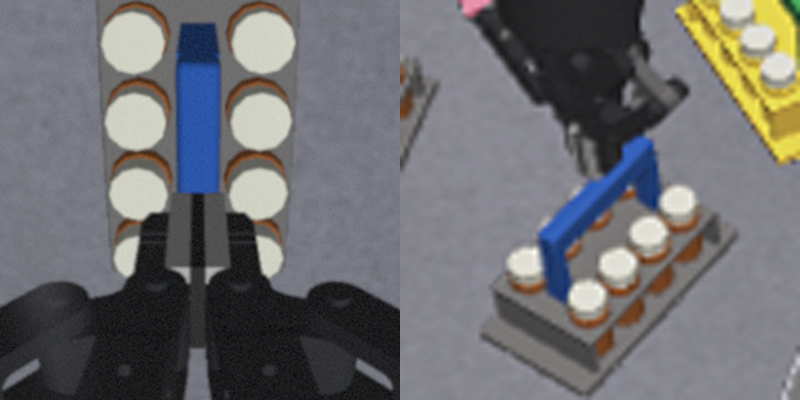

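The fingertips closed at the level of the bar's top edge (tip row 297 in the wrist view, where the reported TCP should appear at 279). The real tips are about 30–40 mm above the reported TCP, so I'll check what the arm object says and open again.

Call:
arm_command(rows=[{"grip":1,"linear":[0,0,0],"rot":[0,0,0]},{"grip":1,"linear":[0,0,0],"rot":[0,0,0]},{"grip":1,"linear":[0,0,0],"rot":[0,0,0]},{"grip":1,"linear":[0,0,0],"rot":[0,0,0]},{"grip":1,"linear":[0,0,0],"rot":[0,0,0]},{"grip":1,"linear":[0,0,0],"rot":[0,0,0]}])

```text
clock: 7.45
position: [509.3, -200.6, 63.0]
ee_rot: [0.072, 0.997, -0.0, 0.0]
contact_force: [0.1, -0.3, -0.5]
gripper_width: 85.4
grasp_force: 0.0
```

```bash
python3 - <<'E'
from h import *
print(arm.tcp_to_grasp,[a for a in dir(arm) if a[0]!='_'])
w,st=wcam();print(st['position'],st['gripper_width'])
# dark finger outline columns: report topmost non-background finger pixels via darkness
g=cv2.cvtColor(w['frame'],cv2.COLOR_RGB2GRAY)
for y,z in((43,-13),(43,-54),(57,-13),(57,-54)):
    X=R.from_quat(st['ee_rot']).apply([11,y,z])+st['position'];print(y,z,wproj(w,X).round())
for r in range(270,350,8): print(r,(g[r,380:480:5]))
E
```

```text
18.700000000000003 ['IKError', 'read_state', 'tcp_to_grasp']
[ 509.29834297 -200.63816911   63.03308963] 85.38566156878103
43 -13 [405. 269.]
43 -54 [427. 308.]
57 -13 [432. 269.]
57 -54 [459. 307.]
270 [115 115 120 120 120 120 117 118 116 117 118 119 119 117 116 120 119 119
 112 116]
278 [111 119 116 118 119 119 117 114 115 114 117 122 117 120 117 119 115 118
 115 119]
286 [118 120 119 111 119 118 121 118 117 121 119 121 117 116 118 116 118 118
 110 114]
294 [119 122 122 124 120 115 118 116 114 121 113 115 123 117 116 115 123 117
 115 112]
302 [120 113 113 114 110 113 121 121 116 115 123 116 118 122 114 116 112 120
 111 114]
310 [116 115 117 120 115 113 120 116 117  40  46  80  74 113 116 114 116 116
 112 118]
318 [118 121 120 122 116 116 121 119 113  24  23  56  75  76 115 116 117 117
 112 112]
326 [115 115 121 113 112 114 116 118 107  28  11  13  63  77  81  26  26 115
 113 117]
334 [122 120 121 112 122 119 117 120  59  32  21  21  25  74  77  76  35  32
 117 118]
342 [119 115 114 116 114 113 115 116  29  15  13  23  26  23  77  74  80  24
  24 115]
```

Call:
arm_command(rows=[{"grip":1,"linear":[0,0,8],"rot":[0,0,0]},{"grip":1,"linear":[0,0,16],"rot":[0,0,0]},{"grip":1,"linear":[0,0,24],"rot":[0,0,0]},{"grip":1,"linear":[0,0,31],"rot":[0,0,0]},{"grip":1,"linear":[0,0,38],"rot":[0,0,0]},{"grip":1,"linear":[0,0,38],"rot":[0,0,0]}])

```text
clock: 8.25
position: [508.8, -200.6, 24.3]
ee_rot: [0.072, 0.997, 0.0, -0.001]
contact_force: [0.0, 0.4, -0.5]
gripper_width: 85.2
grasp_force: 0.0
```

Call:
arm_command(rows=[{"grip":0.3,"linear":[0,0,0],"rot":[0,0,0]},{"grip":0.3,"linear":[0,0,0],"rot":[0,0,0]},{"grip":0,"linear":[0,0,0],"rot":[0,0,0]},{"grip":0,"linear":[0,0,0],"rot":[0,0,0]},{"grip":0,"linear":[0,0,0],"rot":[0,0,0]},{"grip":0,"linear":[0,0,0],"rot":[0,0,0]},{"grip":0,"linear":[0,0,0],"rot":[0,0,0]}])

```text
clock: 9.12
position: [509.5, -200.6, 25.3]
ee_rot: [0.071, 0.997, -0.0, 0.0]
contact_force: [-1.0, 1.6, 3.8]
gripper_width: 11.1
grasp_force: 60.5
```

Gripped: width 11.1 mm at 60 N. With the rack origin at z = 0 the TCP reads 25.3 mm, which calibrates the grasp offset empirically. Lifting.

Call:
arm_command(rows=[{"grip":0,"linear":[0,0,-6],"rot":[0,0,0]},{"grip":0,"linear":[0,0,-20],"rot":[0,0,0]},{"grip":0,"linear":[0,0,-45],"rot":[0,0,0]},{"grip":0,"linear":[0,0,-80],"rot":[0,0,0]},{"grip":0,"linear":[0,0,-120],"rot":[0,0,0]},{"grip":0,"linear":[0,0,-160],"rot":[0,0,0]},{"grip":0,"linear":[0,0,-200],"rot":[0,0,0]},{"grip":0,"linear":[0,0,-230],"rot":[0,0,0]},{"grip":0,"linear":[0,0,-245],"rot":[0,0,0]},{"grip":0,"linear":[0,0,-250],"rot":[0,0,0]}])

```text
clock: 10.38
position: [509.0, -200.5, 275.2]
ee_rot: [0.072, 0.997, 0.0, 0.0]
contact_force: [-0.6, -0.3, -5.3]
gripper_width: 10.9
grasp_force: 59.5
```

```bash
python3 - <<'E'
from h import *
st=arm.read_state();print(st['position'],st['gripper_width'],st['grasp_force'],st['contact_force'].round(1))
w,_=wcam()
print('to',wblob(w,'orange',104,(440,120,520,240)),'tg',wblob(w,'green',104,(520,130,600,200)))
print(go((560,205,275),rot(11,0,1)))
E
```

```text
[ 508.96963487 -200.47310102  275.20683563] 10.90887344178861 59.545260071754456 [-0.6 -0.3 -5.3]
to (array([506., 182.]), np.int32(667), array([508.3,  -1.4]), array([26.6, 34.5]), -78.7) tg (array([572., 160.]), np.int32(435), array([490.7,  87.4]), array([25.2, 34.2]), -79.7)
([7.4, 408.7, 0.2], [0.0004, -0.0004, -0.3353])
```

Call:
arm_command(rows=[{"grip":0,"linear":[0,20,0],"rot":[0,0,-0.03]},{"grip":0,"linear":[0,65,0],"rot":[0,0,-0.07]},{"grip":0,"linear":[0,115,0],"rot":[0,0,-0.11]},{"grip":0,"linear":[0,170,0],"rot":[0,0,-0.15]},{"grip":0,"linear":[2,225,0],"rot":[0,0,-0.19]},{"grip":0,"linear":[4,280,0],"rot":[0,0,-0.23]},{"grip":0,"linear":[6,330,0],"rot":[0,0,-0.27]},{"grip":0,"linear":[7,375,0],"rot":[0,0,-0.31]},{"grip":0,"linear":[7.4,402,0],"rot":[0,0,-0.335]},{"grip":0,"linear":[7.4,408.7,0],"rot":[0,0,-0.335]}])

```text
clock: 11.68
position: [559.8, 206.1, 273.2]
ee_rot: [-0.097, 0.995, -0.001, -0.002]
contact_force: [0.2, 0.4, -5.2]
gripper_width: 10.9
grasp_force: 59.5
```

```bash
python3 - <<'E'
from h import *
w,st=wcam();print(st['position'],st['joints'].round(2),R.from_quat(st['ee_rot']).as_matrix()[:,0].round(3))
save(w,'w4')
E
```

```text
[559.81929097 206.09537241 273.15467505] [ 0.62  0.29  0.08 -0.   -1.36 -2.  ] [-0.981 -0.192  0.003]
```

View pics/w4.png

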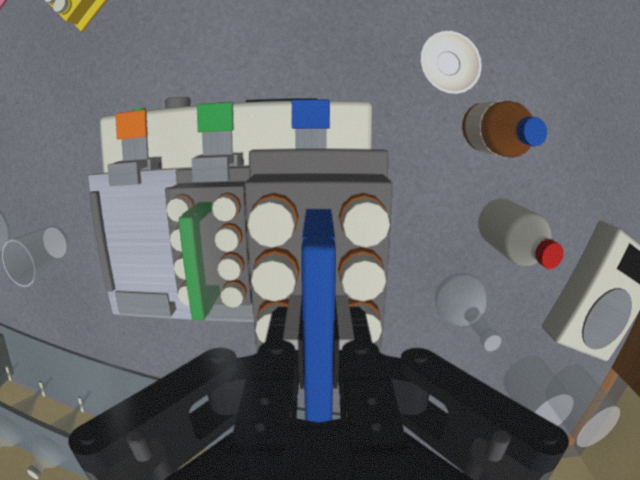

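The rack hangs straight in the gripper. The three tabs show at (310,113), (215,117) and (131,124). Refining the bay pose from these.

```bash
python3 - <<'E'
from h import *
w,st=wcam();P={}
for c,b in(('blue',(285,95,335,135)),('green',(190,98,240,137)),('orange',(110,105,152,140))):
    r=wblob(w,c,104,b);P[c]=r[2];print(c,r)
v=P['blue']-P['orange'];print(np.linalg.norm(v),'yaw',np.degrees(np.arctan2(-v[0],v[1])))
t=imaging.get_image('top')
for X in((568.4,204.7,205),):print(X)
# averaged shaker model
yaw=np.radians(11.1);ex=np.array([np.cos(yaw),np.sin(yaw)]);ey=np.array([-ex[1],ex[0]])
for nm,T in(('wrist',P),('top',dict(blue=(472.4,181.9),green=(490,91.7),orange=(507.6,1.5))),('scene',dict(blue=(476,181.7),orange=(511.2,1.8)))):
    o=np.mean([np.array(T[c])+120*ex-{'blue':92,'green':0,'orange':-92}[c]*ey for c in T],0);print(nm,o.round(1),'bay_b',(o+92*ey).round(1),'bay_o',(o-92*ey).round(1))
s=imaging.get_image('scene')
g=blob(s,'green',(320,245,370,310));print(g[1:],at_z(s,g[1],191).round(1))
E
```

```text
blue (array([310., 113.]), np.int32(1034), array([473.1, 181. ]), array([26.5, 34.2]), -79.6)
green (array([215., 117.]), np.int32(866), array([490.8,  91.5]), array([25.7, 33. ]), -79.2)
orange (array([131., 124.]), np.int32(759), array([508.3,   2.1]), array([26.5, 35.4]), -78.9)
182.33005786210896 yaw 11.131211142742172
(568.4, 204.7, 205)
wrist [608.5 114.6] bay_b [590.8 204.9] bay_o [626.2  24.4]
top [607.8 114.8] bay_b [590.  205.1] bay_o [625.5  24.5]
scene [611.4 114.9] bay_b [593.6 205.1] bay_o [629.1  24.6]
(array([336.36363636, 288.36363636]), np.int32(11)) [642.8 125.7 191. ]
```

```bash
cat >> h.py <<'E'
YAW=11.1;BAY={'b':np.array([591,205,110.]),'o':np.array([626.3,24.5,110.])}
def ins(bay,xc,zc,th,zt=25.3,dx=0.,dy=0.,st=None):
    """pose with the rack's lower back edge at bay x=xc, height zc, tilt th deg; dx: TCP ahead of rack centre along rack x"""
    Rr=R.from_euler('ZYX',[YAW,th,0],degrees=True);Rz=R.from_euler('z',YAW,degrees=True)
    p=BAY[bay]+Rz.apply([xc,dy,zc])+Rr.apply([-70+dx,0,zt])
    return p.round(1).tolist(),go(p,rot(YAW,th,1),st)
E
python3 - <<'E'
from h import *
st=arm.read_state()
for a in((48,70,10),(48,4,10),(48,2,10)):print(a,ins('b',*a,st=st))
E
```

```text
(48, 70, 10) ([574.8, 201.8, 217.1], ([-14.1, -4.7, 57.6], [-0.0005, 0.1733, -0.003]))
(48, 4, 10) ([574.8, 201.8, 151.1], ([-14.2, -4.7, 123.6], [-0.0005, 0.1733, -0.003]))
(48, 2, 10) ([574.8, 201.8, 149.1], ([-14.2, -4.7, 125.6], [-0.0005, 0.1733, -0.003]))
```

Call:
arm_command(rows=[{"grip":0,"linear":[-4,-2,5],"rot":[0,0.04,-0.001]},{"grip":0,"linear":[-9,-3,20],"rot":[0,0.1,-0.002]},{"grip":0,"linear":[-14,-4.7,40],"rot":[0,0.15,-0.003]},{"grip":0,"linear":[-14.2,-4.7,58],"rot":[0,0.1733,-0.003]},{"grip":0,"linear":[-14.2,-4.7,75],"rot":[0,0.1733,-0.003]},{"grip":0,"linear":[-14.2,-4.7,92],"rot":[0,0.1733,-0.003]},{"grip":0,"linear":[-14.2,-4.7,105],"rot":[0,0.1733,-0.003]},{"grip":0,"linear":[-14.2,-4.7,113],"rot":[0,0.1733,-0.003]},{"grip":0,"linear":[-14.2,-4.7,113],"rot":[0,0.1733,-0.003]},{"grip":0,"linear":[-14.2,-4.7,113],"rot":[0,0.1733,-0.003]}])

```text
clock: 13.12
position: [575.6, 203.3, 162.8]
ee_rot: [-0.097, 0.992, -0.008, -0.085]
contact_force: [0.3, 0.4, -4.2]
gripper_width: 10.6
grasp_force: 59.5
```

```bash
python3 - <<'E'
from h import *
w,st=wcam();print(st['position'].round(1),R.from_quat(st['ee_rot']).as_matrix()[:,2].round(3),st['contact_force'].round(1))
s=imaging.get_image('scene');t=imaging.get_image('top')
a=cv2.resize(s['frame'][210:360,280:440],(400,375),interpolation=2);b=cv2.resize(w['frame'],(400,375))
cv2.imwrite('pics/w5.png',np.hstack([a,b])[...,::-1])
for a in((48,4,10),(48,1,10),(60,1,10),(70,1,10)):print(a,ins('b',*a,st=st))
E
```

```text
[575.6 203.3 162.8] [-0.168 -0.033 -0.985] [ 0.3  0.4 -4.2]
(48, 4, 10) ([574.8, 201.8, 151.1], ([-0.9, -1.3, 11.7], [0.0002, 0.0029, 0.0014]))
(48, 1, 10) ([574.8, 201.8, 148.1], ([-1.4, -1.3, 14.7], [0.0002, 0.0029, 0.0014]))
(60, 1, 10) ([586.5, 204.1, 148.1], ([-13.3, -1.3, 12.6], [0.0002, 0.0029, 0.0014]))
(70, 1, 10) ([596.4, 206.1, 148.1], ([-23.1, -1.3, 10.9], [0.0002, 0.0029, 0.0014]))
```

View pics/w5.png

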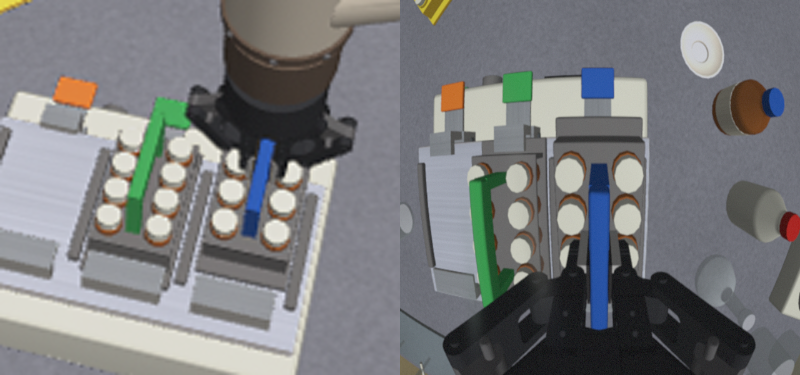

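The scene view shows the blue rack between the guides, with its back edge just in front of the lip at crop (230,285). Lowering the last bit, then sliding back.

Call:
arm_command(rows=[{"grip":0,"linear":[0,-0.7,4],"rot":[0,0.003,0.001]},{"grip":0,"linear":[-1,-1.3,8],"rot":[0,0.003,0.001]},{"grip":0,"linear":[-1,-1.3,11],"rot":[0,0.003,0.001]},{"grip":0,"linear":[-1,-1.3,13],"rot":[0,0.003,0.001]},{"grip":0,"linear":[-1,-1.3,13],"rot":[0,0.003,0.001]},{"grip":0,"linear":[-1,-1.3,13],"rot":[0,0.003,0.001]}])

```text
clock: 14.02
position: [574.3, 201.6, 149.2]
ee_rot: [-0.096, 0.991, -0.008, -0.087]
contact_force: [0.2, -0.1, -4.6]
gripper_width: 10.9
grasp_force: 59.6
```

```bash
python3 - <<'E'
from h import *
st=arm.read_state();print(st['position'].round(1),R.from_quat(st['ee_rot']).as_matrix()[:,2].round(3),st['contact_force'].round(1),st['wrist_torque'].round(2))
for a in((48,2,10),(58,2,10),(64,2,10),(70,2,10)):print(a,ins('b',*a,st=st))
E
```

```text
[574.3 201.6 149.2] [-0.172 -0.034 -0.985] [ 0.2 -0.1 -4.6] [ 0.1  -0.59 -0.04]
(48, 2, 10) ([574.8, 201.8, 149.1], ([-0.6, 0.2, 0.0], [0.0001, -0.0014, 0.0001]))
(58, 2, 10) ([584.6, 203.7, 149.1], ([-10.4, 0.2, -1.7], [0.0001, -0.0014, 0.0001]))
(64, 2, 10) ([590.5, 204.9, 149.1], ([-16.3, 0.2, -2.8], [0.0001, -0.0014, 0.0001]))
(70, 2, 10) ([596.4, 206.1, 149.1], ([-22.2, 0.2, -3.8], [0.0001, -0.0014, 0.0001]))
```

Call:
arm_command(rows=[{"grip":0,"linear":[-0.5,0.2,1],"rot":[0,0,0]},{"grip":0,"linear":[-0.5,0.2,2],"rot":[0,0,0]},{"grip":0,"linear":[-0.5,0.2,2.5],"rot":[0,0,0]},{"grip":0,"linear":[-0.5,0.2,2.5],"rot":[0,0,0]}])

```text
clock: 14.52
position: [574.3, 201.8, 147.5]
ee_rot: [-0.097, 0.991, -0.008, -0.087]
contact_force: [-1.9, 0.7, 1.6]
gripper_width: 10.7
grasp_force: 60.3
```

Floor contact is at z = 147.5, which matches the expected value. Sliding back under the lip with a slight lift.

Call:
arm_command(rows=[{"grip":0,"linear":[0,0,-1],"rot":[0,0,0]},{"grip":0,"linear":[-3.9,0,-1.7],"rot":[0,0,0]},{"grip":0,"linear":[-7.9,0,-2.4],"rot":[0,0,0]},{"grip":0,"linear":[-11.8,0,-3.1],"rot":[0,0,0]},{"grip":0,"linear":[-14.8,0,-3.6],"rot":[0,0,0]},{"grip":0,"linear":[-14.8,0,-3.6],"rot":[0,0,0]},{"grip":0,"linear":[-14.8,0,-3.6],"rot":[0,0,0]}])

```text
clock: 15.4
position: [588.3, 204.3, 147.7]
ee_rot: [-0.096, 0.991, -0.009, -0.089]
contact_force: [-5.4, -1.0, 2.8]
gripper_width: 10.8
grasp_force: 60.5
```

```bash
python3 - <<'E'
from h import *
st=arm.read_state();print(st['position'].round(1),R.from_quat(st['ee_rot']).as_matrix()[:,2].round(3),st['contact_force'].round(1),st['wrist_torque'].round(2))
for a in((63,1,10),(66,1,10),(68,1,9),(68,0.5,8)):print(a,ins('b',*a,st=st))
E
```

```text
[588.3 204.3 147.7] [-0.174 -0.034 -0.984] [-5.4 -1.   2.8] [-0.18  1.11 -0.02]
(63, 1, 10) ([589.5, 204.7, 148.1], ([-1.1, 0.1, -0.5], [-0.0004, -0.0038, 0.0001]))
(66, 1, 10) ([592.4, 205.3, 148.1], ([-4.1, 0.1, -1.1], [-0.0004, -0.0038, 0.0001]))
(68, 1, 9) ([593.8, 205.5, 146.9], ([-5.6, 0.1, -0.2], [-0.0004, -0.0212, 0.0001]))
(68, 0.5, 8) ([593.2, 205.4, 145.3], ([-5.3, 0.1, 1.5], [-0.0004, -0.0387, 0.0001]))
```

Call:
arm_command(rows=[{"grip":0,"linear":[0,0,-0.7],"rot":[0,-0.004,0]},{"grip":0,"linear":[-2,0,-0.9],"rot":[0,-0.012,0]},{"grip":0,"linear":[-4,0,-0.7],"rot":[0,-0.02,0]},{"grip":0,"linear":[-5,0,0],"rot":[0,-0.03,0]},{"grip":0,"linear":[-5,0,0.5],"rot":[0,-0.035,0]},{"grip":0,"linear":[-5,0,0.5],"rot":[0,-0.035,0]},{"grip":0,"linear":[-5,0,0.5],"rot":[0,-0.035,0]}])

```text
clock: 16.27
position: [588.9, 204.3, 146.7]
ee_rot: [-0.097, 0.992, -0.008, -0.076]
contact_force: [-13.9, -1.3, 9.5]
gripper_width: 11.1
grasp_force: 61.1
```

```bash
cat > q.py <<'E'
from h import *
import sys
def q(bay):
    st=arm.read_state();Rm=R.from_quat(st['ee_rot']).as_matrix();th=np.degrees(np.arctan2(-Rm[0,2]*np.cos(np.radians(YAW))-Rm[1,2]*np.sin(np.radians(YAW)),-Rm[2,2]))
    Rz=R.from_euler('z',YAW,degrees=True);Rr=R.from_euler('ZYX',[YAW,th,0],degrees=True)
    rel=Rz.inv().apply(st['position']-BAY[bay]-Rr.apply([-70,0,25.3]))
    print('pos',st['position'].round(1),'tilt',th.round(2),'edge rel',rel.round(1),'F',Rz.inv().apply(st['contact_force']).round(1),'M',st['wrist_torque'].round(2),'grip',st['gripper_width'].round(1),st['clock'])
if len(sys.argv)>1:q(sys.argv[1])
E
python3 q.py b
```

```text
Traceback (most recent call last):
  File "q.py", line 8, in <module>
    if len(sys.argv)>1:q(sys.argv[1])
                       ~^^^^^^^^^^^^^
  File "q.py", line 7, in q
    print('pos',st['position'].round(1),'tilt',th.round(2),'edge rel',rel.round(1),'F',Rz.inv().apply(st['contact_force']).round(1),'M',st['wrist_torque'].round(2),'grip',st['gripper_width'].round(1),st['clock'])
                                                                                                                                                                           ^^^^^^^^^^^^^^^^^^^^^^^^^
AttributeError: 'float' object has no attribute 'round'
```

```bash
sed -i "s/st\['gripper_width'\].round(1)/round(st['gripper_width'],1)/" q.py; python3 q.py b; python3 - <<'E'
from h import *
w,st=wcam()
def tp(x,y,z): return wproj(w,R.from_quat(st['ee_rot']).apply([x,y,z])+st['position']).round(1)
print('bar front top',tp(44,0,-64.7),'bar front bottom',tp(44,0,-46.7),'plate front top',tp(70,20,17.3),'plate front bot',tp(70,20,25.3),'block front top(~40?)',tp(57,0,-10))
f=w['frame'].astype(int)
print('col318',[(r,f[r,318].tolist()) for r in range(195,262,4)])
c=int(tp(70,20,20)[0]);print('col',c,[(r,f[r,c].mean().round()) for r in range(120,190,3)])
E
```

```text
pos [588.9 204.3 146.7] tilt 8.74 edge rel [63.1 -0.3  1.1] F [-13.9   1.4   9.5] M [-0.3   4.35 -0.09] grip 11.1 16.275
bar front top [318.4 238.2] bar front bottom [318.5 223.3] plate front top [356.3 143.5] plate front bot [354.8 142.7] block front top(~40?) [318.5 174.7]
col318 [(195, [108, 108, 106]), (199, [107, 106, 107]), (203, [109, 110, 109]), (207, [92, 94, 101]), (211, [15, 37, 78]), (215, [25, 43, 82]), (219, [28, 44, 80]), (223, [15, 39, 77]), (227, [17, 42, 77]), (231, [24, 46, 81]), (235, [28, 44, 80]), (239, [10, 35, 76]), (243, [27, 46, 83]), (247, [19, 59, 123]), (251, [41, 84, 164]), (255, [40, 84, 163]), (259, [43, 82, 165])]
col 355 [(120, np.float64(199.0)), (123, np.float64(197.0)), (126, np.float64(198.0)), (129, np.float64(198.0)), (132, np.float64(199.0)), (135, np.float64(199.0)), (138, np.float64(199.0)), (141, np.float64(199.0)), (144, np.float64(202.0)), (147, np.float64(152.0)), (150, np.float64(101.0)), (153, np.float64(108.0)), (156, np.float64(107.0)), (159, np.float64(107.0)), (162, np.float64(108.0)), (165, np.float64(106.0)), (168, np.float64(107.0)), (171, np.float64(105.0)), (174, np.float64(57.0)), (177, np.float64(56.0)), (180, np.float64(64.0)), (183, np.float64(107.0)), (186, np.float64(108.0)), (189, np.float64(107.0))]
```

The camera shows the rack gripped about 2.6 mm off-centre, so its edge is really at 65.7 mm. That matches the block touching the lip (65.4), so the back is hooked. Easing off the push, letting the front onto the nose and releasing.

Call:
arm_command(rows=[{"grip":0,"linear":[2,0,0],"rot":[0,-0.005,0]},{"grip":0,"linear":[3.5,0,0.5],"rot":[0,-0.012,0]},{"grip":0,"linear":[3.8,0,1],"rot":[0,-0.016,0]},{"grip":0,"linear":[3.8,0,1],"rot":[0,-0.016,0]},{"grip":0,"linear":[3.8,0,1],"rot":[0,-0.016,0]}])

```text
clock: 16.95
position: [588.1, 204.3, 145.1]
ee_rot: [-0.096, 0.993, -0.007, -0.065]
contact_force: [-6.2, -1.6, 2.0]
gripper_width: 10.8
grasp_force: 60.3
```

```bash
python3 q.py b
```

```text
pos [588.1 204.3 145.1] tilt 7.45 edge rel [63.1 -0.2  0.9] F [-6.4 -0.3  2. ] M [-0.19  1.82  0.01] grip 10.8 16.95
```

Call:
arm_command(rows=[{"grip":0.4,"linear":[0,0,0],"rot":[0,0,0]},{"grip":0.5,"linear":[0,0,0],"rot":[0,0,0]},{"grip":0.5,"linear":[0,0,0],"rot":[0,0,0]},{"grip":0.5,"linear":[0,0,-5],"rot":[0,0,0]},{"grip":0.5,"linear":[0,0,-20],"rot":[0,0,0]},{"grip":0.5,"linear":[0,0,-45],"rot":[0,0,0]},{"grip":0.5,"linear":[0,0,-70],"rot":[0,0,0]},{"grip":0.5,"linear":[0,0,-95],"rot":[0,0,0]},{"grip":0.3,"linear":[0,0,-100],"rot":[0,0,0]},{"grip":0,"linear":[0,0,-100],"rot":[0,0,0]}])

```text
clock: 18.2
position: [602.1, 207.3, 244.9]
ee_rot: [-0.097, 0.993, -0.006, -0.062]
contact_force: [0.2, -0.1, -0.5]
gripper_width: 8.6
grasp_force: 0.0
```

```bash
python3 - <<'E'
from h import *
w,st=wcam();print(st['position'].round(1),st['contact_force'].round(1))
Rz=R.from_euler('z',YAW,degrees=True)
r=wblob(w,'blue',208,(240,140,420,400));print('bar z208',r,Rz.inv().apply(np.append(r[2],110)-BAY['b']).round(1))
a=cv2.resize(w['frame'],(533,400))
s=imaging.get_image('scene');b=cv2.resize(s['frame'][240:352,340:415],(267,400),interpolation=2)
cv2.imwrite('pics/w6.png',np.hstack([a,b])[...,::-1])
E
```

```text
[602.1 207.3 244.9] [ 0.2 -0.1 -0.5]
bar z208 (array([318., 245.]), np.int32(2398), array([593.4, 205.1]), array([90.4, 11.1]), 10.8) [ 2.4 -0.4  0. ]
```

View pics/w6.png

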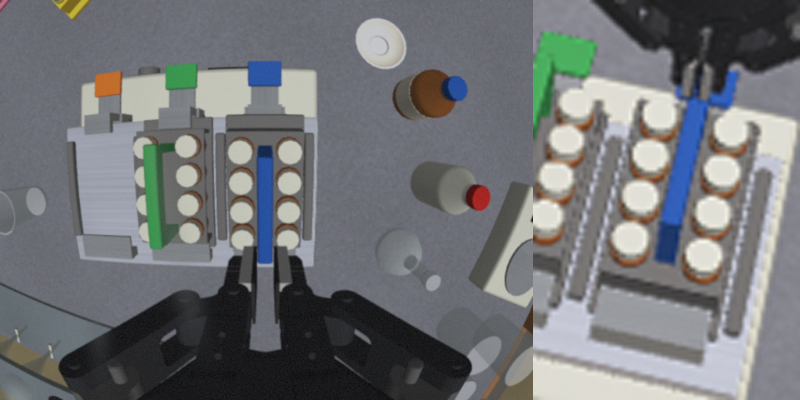

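The rack now sits under the lip: in the scene crop the lip covers the plate's back edge at (650,325). Its front rests on the nose, and the tab is at wrist pixel (264,73). Next, pressing the blue tab.

```bash
python3 - <<'E'
from h import *
st=arm.read_state();Rz=R.from_euler('z',YAW,degrees=True)
for z in(230,120,75):
    p=BAY['b']+Rz.apply([-122,0,0]);p[2]=z;print(p.round(1),go(p,rot(YAW,0,1),st))
E
```

```text
[471.3 181.5 230. ] ([130.0, 0.1, 30.5], [-0.0003, -0.1274, -0.0])
[471.3 181.5 120. ] ([116.0, 0.1, 139.6], [-0.0003, -0.1274, -0.0])
[471.3 181.5  75. ] ([110.3, 0.1, 184.2], [-0.0003, -0.1274, -0.0])
```

Call:
arm_command(rows=[{"grip":0,"linear":[40,0,5],"rot":[0,-0.04,0]},{"grip":0,"linear":[85,0,15],"rot":[0,-0.08,0]},{"grip":0,"linear":[122,0,28],"rot":[0,-0.12,0]},{"grip":0,"linear":[130,0,30.5],"rot":[0,-0.1274,0]},{"grip":0,"linear":[126,0,62],"rot":[0,-0.1274,0]},{"grip":0,"linear":[120,0,108],"rot":[0,-0.1274,0]},{"grip":0,"linear":[116,0,139.6],"rot":[0,-0.1274,0]},{"grip":0,"linear":[113.5,0,159],"rot":[0,-0.1274,0]},{"grip":0,"linear":[112.2,0,169],"rot":[0,-0.1274,0]},{"grip":0,"linear":[112.2,0,169],"rot":[0,-0.1274,0]}])

```text
clock: 19.55
position: [472.4, 181.7, 90.6]
ee_rot: [-0.097, 0.995, -0.0, 0.0]
contact_force: [0.2, -0.6, 0.4]
gripper_width: -0.0
grasp_force: 0.0
```

```bash
python3 - <<'E'
from h import *
w,st=wcam();print(st['position'].round(1),st['contact_force'].round(1),R.from_quat(st['ee_rot']).as_matrix()[:,2].round(3))
def tp(x,y,z): return wproj(w,R.from_quat(st['ee_rot']).apply([x,y,z])+st['position']).round(1)
r=wblob(w,'blue',104,(230,180,400,330));print(r)
print('tip pred -41:',tp(11,0,-41),tp(-11,0,-41),' -28',tp(11,0,-28))
f=w['frame'];print([(x,f[x,318].tolist()) for x in range(255,320,4)])
E
```

```text
[472.4 181.7  90.6] [ 0.2 -0.6  0.4] [ 0.001 -0.001 -1.   ]
(array([317., 283.]), np.int32(2677), array([471.1, 180.8]), array([26.7, 34.3]), -78.8)
tip pred -41: [318.6 295.6] [318.6 339.2]  -28 [318.6 282.7]
[(255, [196, 196, 184]), (259, [198, 196, 187]), (263, [36, 48, 80]), (267, [35, 74, 147]), (271, [39, 81, 159]), (275, [42, 83, 159]), (279, [40, 80, 159]), (283, [39, 80, 157]), (287, [43, 82, 161]), (291, [45, 82, 160]), (295, [41, 66, 126]), (299, [19, 19, 22]), (303, [26, 26, 24]), (307, [24, 29, 30]), (311, [30, 26, 28]), (315, [28, 23, 29]), (319, [26, 27, 21])]
```

The tips project exactly where a −41 mm offset predicts (row 296), so contact should come at TCP z ≈ 63.6 and the full press at about 44.6.

Call:
arm_command(rows=[{"grip":0,"linear":[0,0,10],"rot":[0,0,0]},{"grip":0,"linear":[0,0,20],"rot":[0,0,0]},{"grip":0,"linear":[0,0,25],"rot":[0,0,0]},{"grip":0,"linear":[0,0,29],"rot":[0,0,0]},{"grip":0,"linear":[0,0,33],"rot":[0,0,0]},{"grip":0,"linear":[0,0,33],"rot":[0,0,0]}])

```text
clock: 20.35
position: [471.6, 181.3, 58.0]
ee_rot: [-0.097, 0.995, -0.0, 0.0]
contact_force: [-1.6, 0.7, 2.2]
gripper_width: -0.1
grasp_force: 1.1
```

Contact at 2.2 N, as expected. Pressing on.

Call:
arm_command(rows=[{"grip":0,"linear":[0,0,4],"rot":[0,0,0]},{"grip":0,"linear":[0,0,8],"rot":[0,0,0]},{"grip":0,"linear":[0,0,11],"rot":[0,0,0]},{"grip":0,"linear":[0,0,12],"rot":[0,0,0]},{"grip":0,"linear":[0,0,12],"rot":[0,0,0]}])

```text
clock: 20.98
position: [471.4, 181.3, 46.9]
ee_rot: [-0.097, 0.995, -0.0, 0.0]
contact_force: [-7.6, -0.9, 10.9]
gripper_width: -0.1
grasp_force: 6.6
```

```bash
cat > lv.py <<'E'
from h import *
import sys
w,st=wcam();print(st['position'].round(1),st['contact_force'].round(1))
b,c=sys.argv[1],sys.argv[2]
s=imaging.get_image('scene');Rz=R.from_euler('z',YAW,degrees=True)
# front top edge of bar / bar appearance in scene for flat (0) vs tilted (7.5)
for th,x0 in((0,-3),(7.5,-3.4)):
    Rr=R.from_euler('ZYX',[YAW,th,0],degrees=True);o=BAY[b]+Rz.apply([x0,0,70*np.sin(np.radians(th))])
    print('tilt',th,'bar ends scene',[proj(s,o+Rr.apply([x,0,81])).round(1).tolist() for x in(-44,44)],'wrist',[wproj(w,o+Rr.apply([x,0,81])).round(1).tolist() for x in(-44,44)])
x0,y0,x1,y1=(340,240,430,330) if b=='b' else (260,220,350,310)
pts,ce,a=blob(s,c,(x0,y0,x1,y1));print('scene bar blob ends',pts[pts[:,1].argmin()],pts[pts[:,1].argmax()],a)
E
python3 lv.py b blue
```

```text
[471.4 181.3  46.9] [-7.6 -0.9 10.9]
tilt 0 bar ends scene [[387.1, 265.2], [379.0, 300.2]] wrist [[318.8, 619.3], [318.7, 649.5]]
tilt 7.5 bar ends scene [[386.9, 265.2], [378.2, 303.6]] wrist [[318.8, 655.0], [318.7, 655.4]]
scene bar blob ends [385. 264.] [378. 312.] 263
```

The rack's bar in the scene view hasn't dropped yet (its bottom end is still at row 312). Pressing a little further.

Call:
arm_command(rows=[{"grip":0,"linear":[0,0,1.5],"rot":[0,0,0]},{"grip":0,"linear":[0,0,3],"rot":[0,0,0]},{"grip":0,"linear":[0,0,3],"rot":[0,0,0]}])

```text
clock: 21.45
position: [471.6, 181.3, 46.2]
ee_rot: [-0.097, 0.995, -0.0, 0.001]
contact_force: [-14.3, -2.1, 27.1]
gripper_width: -0.1
grasp_force: 14.6
```

```bash
python3 lv.py b blue
```

```text
[471.6 181.3  46.2] [-14.3  -2.1  27.1]
tilt 0 bar ends scene [[387.1, 265.2], [379.0, 300.2]] wrist [[318.5, 620.7], [318.3, 650.3]]
tilt 7.5 bar ends scene [[386.9, 265.2], [378.2, 303.6]] wrist [[318.4, 656.4], [318.3, 656.2]]
scene bar blob ends [385. 264.] [378. 312.] 263
```

```bash
python3 - <<'E'
from h import *
im=cv2.imread('pics/w6.png')[:,533:800][...,::-1]
s=imaging.get_image('scene');n=cv2.resize(s['frame'][240:352,340:415],(267,400),interpolation=2)
for k in(im,n):
    p={'frame':np.ascontiguousarray(k)};f=cv2.cvtColor(p['frame'],cv2.COLOR_RGB2HSV);m=cv2.inRange(f,(105,150,60),(125,255,255));m[:120]=0
    q=np.argwhere(m>0);print(len(q),q[:,0].max(),q.mean(0).round(1))
    cap=cv2.inRange(f,(0,0,205),(180,60,255));cap[:130]=0;cc=cv2.connectedComponentsWithStats(cap)
    print([(c.round().tolist(),int(a[4])) for c,a in zip(cc[3][1:],cc[2][1:]) if 400<a[4]<3000])
d=np.hstack([im,n]);cv2.imwrite('pics/w7.png',d[...,::-1])
E
```

```text
2738 261 [188.2 145.8]
[([33.0, 140.0], 614), ([117.0, 155.0], 776), ([189.0, 170.0], 774), ([23.0, 176.0], 691), ([107.0, 196.0], 798), ([180.0, 212.0], 792), ([13.0, 214.0], 683), ([97.0, 238.0], 812), ([171.0, 255.0], 832)]
2688 260 [187.  146.6]
[([33.0, 140.0], 610), ([117.0, 156.0], 686), ([189.0, 172.0], 684), ([23.0, 176.0], 688), ([109.0, 195.0], 721), ([180.0, 210.0], 731), ([13.0, 214.0], 679), ([99.0, 233.0], 742), ([172.0, 249.0], 748)]
```

Cap spacing shrank from 41.5 to 38.5 px (the flat green rack shows 37), so the rack has dropped flat. Releasing the tab.

Call:
arm_command(rows=[{"grip":0,"linear":[0,0,-4],"rot":[0,0,0]},{"grip":0,"linear":[0,0,-10],"rot":[0,0,0]},{"grip":0,"linear":[0,0,-20],"rot":[0,0,0]},{"grip":0,"linear":[0,0,-40],"rot":[0,0,0]},{"grip":0,"linear":[0,0,-80],"rot":[0,0,0]},{"grip":0,"linear":[0,0,-130],"rot":[0,0,0]},{"grip":0,"linear":[0,0,-180],"rot":[0,0,0]},{"grip":0.3,"linear":[0,0,-220],"rot":[0,0,0]},{"grip":0.6,"linear":[0,0,-235],"rot":[0,0,0]},{"grip":1,"linear":[0,0,-235],"rot":[0,0,0]}])

```text
clock: 22.85
position: [472.4, 182.1, 278.6]
ee_rot: [-0.097, 0.995, 0.001, 0.002]
contact_force: [0.6, 0.6, -1.4]
gripper_width: 54.6
grasp_force: 0.0
```

```bash
python3 - <<'E'
from h import *
w,st=wcam();print(st['position'].round(1),st['contact_force'].round(1))
Rz=R.from_euler('z',YAW,degrees=True)
for c,b,z in(('blue',(250,250,420,420),200),('green',(100,230,300,420),200)):
    try:
        r=wblob(w,c,z,b);print(c,r,Rz.inv().apply(np.append(r[2],110)-BAY['b']).round(1))
    except Exception as e: print(e)
for n in 'bo': print(n,wproj(w,BAY[n]+Rz.apply([-120,0,-6])).round(),wproj(w,BAY[n]+Rz.apply([0,0,90])).round())
s=imaging.get_image('scene');n=cv2.resize(s['frame'][240:352,340:415],(267,400),interpolation=2)
f=cv2.cvtColor(n,cv2.COLOR_RGB2HSV);cap=cv2.inRange(f,(0,0,205),(180,60,255));cap[:100]=0;cc=cv2.connectedComponentsWithStats(cap)
print([(c.round().tolist(),int(a[4])) for c,a in zip(cc[3][1:],cc[2][1:]) if 400<a[4]<3000])
print('tabs',[(c,blob(s,c,b)[1].round(1),blob(s,c,b)[2]) for c,b in(('blue',(375,250,402,274)),)])
t=imaging.get_image('top')
for k,b in(('blue',(255,232,280,256)),('blue',(240,165,280,215)),('green',(295,228,316,250)),('green',(280,160,312,206))):
    try:
        pts,ce,a=blob(t,k,b);print(k,ce.round(1),a,pts.min(0),pts.max(0))
    except Exception as e: print(k,'none')
save(w,'w8')
E
```

```text
[472.4 182.1 278.6] [ 0.6  0.6 -1.4]
blue (array([318., 346.]), np.int32(1266), array([573.7, 201.1]), array([110.4,  10.7]), 11.2) [-17.7  -0.5   0. ]
attempt to get argmax of an empty sequence
b [318. 205.] [318. 367.]
o [144. 208.] [126. 356.]
[([43.0, 107.0], 444), ([107.0, 115.0], 1929), ([33.0, 139.0], 699), ([118.0, 157.0], 714), ([189.0, 172.0], 720), ([23.0, 176.0], 714), ([109.0, 195.0], 748), ([180.0, 210.0], 761), ([13.0, 214.0], 697), ([99.0, 233.0], 774), ([172.0, 249.0], 771)]
tabs [('blue', array([388. , 264.4]), np.int32(182))]
blue [267.6 245. ] 124 [261. 240.] [274. 250.]
blue [253.2 176.1] 10 [252. 174.] [254. 179.]
green [303.6 238.1] 114 [297. 233.] [310. 243.]
green [292.6 183.4] 139 [288. 167.] [297. 200.]
```

Tab and caps are steady: the tab blob is back at its original (267.6,245), so the catch has snapped shut over a flat rack. Now the orange rack.

```bash
python3 - <<'E'
from h import *
print(go((490,-384,250),rot(14,0,1)))
E
```

```text
([90.3, -558.3, 26.9], [-0.001, -0.0012, -0.0507])
```

Call:
arm_command(rows=[{"grip":1,"linear":[10,-50,0],"rot":[0,0,0]},{"grip":1,"linear":[20,-110,0],"rot":[0,0,0]},{"grip":1,"linear":[30,-170,0],"rot":[0,0,0]},{"grip":1,"linear":[40,-230,0],"rot":[0,0,0]},{"grip":1,"linear":[50,-290,0],"rot":[0,0,0]},{"grip":1,"linear":[60,-350,5],"rot":[0,0,-0.02]},{"grip":1,"linear":[70,-410,10],"rot":[0,0,-0.03]},{"grip":1,"linear":[80,-470,15],"rot":[0,0,-0.04]},{"grip":1,"linear":[85,-525,20],"rot":[0,0,-0.05]},{"grip":1,"linear":[90,-558,27],"rot":[0,0,-0.05]}])

```text
clock: 24.25
position: [490.4, -385.6, 248.1]
ee_rot: [-0.121, 0.993, 0.001, -0.001]
contact_force: [0.9, 0.4, 0.2]
gripper_width: 85.4
grasp_force: 0.0
```

Call:
arm_command(rows=[{"grip":1,"linear":[0,0,0],"rot":[0,0,0]},{"grip":1,"linear":[0,0,0],"rot":[0,0,0]}])

```text
clock: 24.5
position: [490.7, -382.8, 249.7]
ee_rot: [-0.122, 0.993, 0.001, 0.0]
contact_force: [0.3, 1.1, -0.1]
gripper_width: 85.2
grasp_force: 0.0
```

```bash
cat > bar.py <<'E'
from h import *
w,st=wcam();print(st['position'].round(1),st['joints'].round(2))
# bright top face of the bar only
f=cv2.cvtColor(w['frame'],cv2.COLOR_RGB2HSV)
m=cv2.inRange(f,(5,150,200),(18,255,255));X0,Y0,X1,Y1=200,130,440,400
k=np.zeros_like(m);k[Y0:Y1,X0:X1]=m[Y0:Y1,X0:X1];n,l,s,c=cv2.connectedComponentsWithStats(k);i=1+np.argmax(s[1:,4])
pts=np.argwhere(l==i)[:,::-1];print('blob',c[i].round(),s[i])
g=np.array([wat(w,q,90)[:2] for q in pts]);ctr,sz,an=cv2.minAreaRect(g.astype(np.float32))
if sz[0]<sz[1]:an+=90
an=(an+90)%180-90
print('top face',np.round(ctr,1),np.round(sz,1),round(an,1),'value range',np.percentile(f[...,2][l==i],[5,50,95]))
ctr=(float(ctr[0]),float(ctr[1]))
for z in(110,24.8):print(z,go((*ctr,z),rot(an,0,1),st))
# top and pink check
t=imaging.get_image('top');pp=proj(t,(*ctr,90));print('in top',pp.round())
E
python3 bar.py
```

```text
[ 490.7 -382.8  249.7] [-0.4   0.35  0.1  -0.   -1.32 -0.92]
blob [305. 241.] [302 221   8  38 133]
top face [ 523.5 -387.4] [37.6  6.9] 13.1 value range [200.  200.  202.4]
110 ([-30.6, -12.6, 139.7], [0.0015, 0.0003, 0.0148])
24.8 ([-30.6, -12.8, 224.9], [0.0015, 0.0003, 0.0148])
in top [492. 226.]
```

```bash
sed -i 's/(5,150,200)/(5,150,165)/' bar.py; python3 bar.py
```

```text
[ 491.2 -382.3  251. ] [-0.4   0.35  0.1  -0.   -1.32 -0.92]
blob [305. 214.] [299 172  12  87 973]
top face [ 502.1 -393.4] [84.9 10.4] 13.7 value range [172. 198. 202.]
110 ([-7.6, -13.4, 141.0], [0.0001, 0.002, 0.0068])
24.8 ([-7.4, -13.4, 226.2], [0.0001, 0.002, 0.0068])
in top [495. 235.]
```

The bar's top face measures (502.1,−393.4), 85×10.4 mm, yaw 13.7° and falls on the grey rack in the top view at (495,235). Descending and gripping.

Call:
arm_command(rows=[{"grip":1,"linear":[-7.5,-13.4,45],"rot":[0,0,0.007]},{"grip":1,"linear":[-7.5,-13.4,95],"rot":[0,0,0.007]},{"grip":1,"linear":[-7.5,-13.4,140],"rot":[0,0,0.007]},{"grip":1,"linear":[-7.5,-13.4,175],"rot":[0,0,0.007]},{"grip":1,"linear":[-7.5,-13.4,200],"rot":[0,0,0.007]},{"grip":1,"linear":[-7.5,-13.4,216],"rot":[0,0,0.007]},{"grip":1,"linear":[-7.5,-13.4,226],"rot":[0,0,0.007]},{"grip":1,"linear":[-7.5,-13.4,226],"rot":[0,0,0.007]},{"grip":1,"linear":[-7.5,-13.4,226],"rot":[0,0,0.007]}])

```text
clock: 25.82
position: [502.8, -394.7, 26.1]
ee_rot: [-0.118, 0.993, -0.001, 0.002]
contact_force: [-0.1, -0.2, 0.1]
gripper_width: 85.1
grasp_force: 0.0
```

Call:
arm_command(rows=[{"grip":0.3,"linear":[0,0,0],"rot":[0,0,0]},{"grip":0.3,"linear":[0,0,0],"rot":[0,0,0]},{"grip":0,"linear":[0,0,0],"rot":[0,0,0]},{"grip":0,"linear":[0,0,0],"rot":[0,0,0]},{"grip":0,"linear":[0,0,0],"rot":[0,0,0]},{"grip":0,"linear":[0,0,0],"rot":[0,0,0]},{"grip":0,"linear":[0,0,0],"rot":[0,0,0]}])

```text
clock: 26.7
position: [501.9, -394.2, 24.9]
ee_rot: [-0.118, 0.993, 0.0, 0.001]
contact_force: [-1.2, 1.6, -0.1]
gripper_width: 10.8
grasp_force: 63.6
```

Gripped at 10.8 mm. Lifting.

Call:
arm_command(rows=[{"grip":0,"linear":[0,0,-6],"rot":[0,0,0]},{"grip":0,"linear":[0,0,-20],"rot":[0,0,0]},{"grip":0,"linear":[0,0,-45],"rot":[0,0,0]},{"grip":0,"linear":[0,0,-80],"rot":[0,0,0]},{"grip":0,"linear":[0,0,-120],"rot":[0,0,0]},{"grip":0,"linear":[0,0,-160],"rot":[0,0,0]},{"grip":0,"linear":[0,0,-195],"rot":[0,0,0]},{"grip":0,"linear":[0,0,-215],"rot":[0,0,0]},{"grip":0,"linear":[0,0,-225],"rot":[0,0,0]},{"grip":0,"linear":[0,0,-225],"rot":[0,0,0]}])

```text
clock: 27.95
position: [501.6, -394.4, 250.4]
ee_rot: [-0.118, 0.993, -0.0, 0.002]
contact_force: [-0.1, -0.8, -3.2]
gripper_width: 10.9
grasp_force: 63.1
```

```bash
python3 - <<'E'
from h import *
w,st=wcam();print(st['position'].round(1),st['contact_force'].round(1))
def tp(x,y,z): return wproj(w,R.from_quat(st['ee_rot']).apply([x,y,z])+st['position']).round(1)
print('bar front top',tp(44,0,-65),'plate front',tp(70,20,25))
f=w['frame'].astype(int)
print('col318',[(r,f[r,318].tolist()) for r in range(215,262,3)])
c=int(tp(70,20,20)[0]);print('col',c,[(r,int(f[r,c].mean())) for r in range(126,170,3)])
print(ins('o',48,100,0,st=st))
E
```

```text
[ 501.6 -394.4  250.4] [-0.1 -0.8 -3.2]
bar front top [318.4 238.8] plate front [354.9 143. ]
col318 [(215, [97, 50, 14]), (218, [102, 59, 24]), (221, [104, 59, 30]), (224, [100, 53, 16]), (227, [101, 56, 22]), (230, [102, 57, 29]), (233, [107, 61, 32]), (236, [101, 54, 21]), (239, [126, 68, 31]), (242, [178, 97, 35]), (245, [204, 117, 49]), (248, [206, 116, 48]), (251, [205, 115, 45]), (254, [206, 117, 47]), (257, [205, 117, 48]), (260, [208, 117, 51])]
col 355 [(126, 120), (129, 120), (132, 119), (135, 120), (138, 122), (141, 122), (144, 93), (147, 99), (150, 109), (153, 104), (156, 105), (159, 104), (162, 108), (165, 103), (168, 97)]
([604.7, 20.3, 235.3], ([-197.4, 379.0, 15.6], [-0.0003, 0.0031, 0.0429]))
```

This one is centred in the grip. Carrying it to the orange bay.

Call:
arm_command(rows=[{"grip":0,"linear":[-8,15,0],"rot":[0,0,0]},{"grip":0,"linear":[-30,57,0],"rot":[0,0,0.01]},{"grip":0,"linear":[-55,107,0],"rot":[0,0,0.015]},{"grip":0,"linear":[-82,158,0],"rot":[0,0,0.02]},{"grip":0,"linear":[-109,209,0],"rot":[0,0,0.025]},{"grip":0,"linear":[-135,260,0],"rot":[0,0,0.03]},{"grip":0,"linear":[-161,310,0],"rot":[0,0,0.035]},{"grip":0,"linear":[-184,352,0],"rot":[0,0,0.04]},{"grip":0,"linear":[-195,374,0],"rot":[0,0,0.043]},{"grip":0,"linear":[-197.4,379,0],"rot":[0,0,0.043]}])

```text
clock: 29.25
position: [604.1, 22.7, 249.1]
ee_rot: [-0.098, 0.995, 0.0, -0.0]
contact_force: [-1.0, -1.2, -3.1]
gripper_width: 10.9
grasp_force: 63.0
```

```bash
python3 - <<'E'
from h import *
w,st=wcam();print(st['position'].round(1),st['joints'].round(2))
for c,b in(('blue',(420,80,560,200)),('green',(330,80,470,180)),('orange',(270,80,380,150))):
    r=wblob(w,c,104,b);print(c,r)
for a in((47.5,70),(47.5,12),(47.5,3)):print(a,ins('o',*a,10,zt=24.9,st=st))
E
```

```text
[604.1  22.7 249.1] [ 0.3   0.32  0.05 -0.   -1.3  -1.68]
blue (array([508., 116.]), np.int32(850), array([474.1, 178.9]), array([26.3, 35.2]), -78.6)
green (array([418., 107.]), np.int32(1001), array([491.4,  89.9]), array([25.5, 34. ]), -78.5)
orange (array([315., 103.]), np.int32(1190), array([508.6,   0.6]), array([26.5, 34.3]), -78.7)
(47.5, 70) ([609.5, 21.2, 216.7], ([-5.0, -2.5, 32.4], [0.0001, 0.1743, 0.0031]))
(47.5, 12) ([609.5, 21.2, 158.7], ([-5.1, -2.6, 90.4], [0.0001, 0.1743, 0.0031]))
(47.5, 3) ([609.5, 21.2, 149.7], ([-5.1, -2.6, 99.4], [0.0001, 0.1743, 0.0031]))
```

Call:
arm_command(rows=[{"grip":0,"linear":[-2,-1,5],"rot":[0,0.04,0.001]},{"grip":0,"linear":[-4,-2,15],"rot":[0,0.1,0.002]},{"grip":0,"linear":[-5,-3,30],"rot":[0,0.15,0.003]},{"grip":0,"linear":[-5.1,-3,45],"rot":[0,0.174,0.003]},{"grip":0,"linear":[-5.1,-3,60],"rot":[0,0.174,0.003]},{"grip":0,"linear":[-5.1,-3,75],"rot":[0,0.174,0.003]},{"grip":0,"linear":[-5.1,-3,87],"rot":[0,0.174,0.003]},{"grip":0,"linear":[-5.1,-3,94],"rot":[0,0.174,0.003]},{"grip":0,"linear":[-5.1,-3,96],"rot":[0,0.174,0.003]},{"grip":0,"linear":[-5.1,-3,96],"rot":[0,0.174,0.003]}])

```text
clock: 30.55
position: [610.6, 18.4, 154.8]
ee_rot: [-0.095, 0.992, -0.008, -0.085]
contact_force: [-0.3, 0.4, -4.1]
gripper_width: 10.6
grasp_force: 63.0
```

```bash
python3 q.py o; python3 - <<'E'
from h import *
print(ins('o',48,2,10,zt=24.9))
E
```

```text
pos [610.6  18.4 154.8] tilt 9.81 edge rel [48.1 -2.9  7.9] F [-0.2  0.4 -4.1] M [ 0.17 -0.54 -0.01] grip 10.6 30.55
([610.0, 21.3, 148.7], ([-1.0, 2.9, 6.0], [0.0001, 0.0034, -0.0028]))
```

Call:
arm_command(rows=[{"grip":0,"linear":[-0.5,1.5,2],"rot":[0,0.003,-0.001]},{"grip":0,"linear":[-1,2.6,4],"rot":[0,0.003,-0.002]},{"grip":0,"linear":[-1,2.6,6],"rot":[0,0.003,-0.002]},{"grip":0,"linear":[-1,2.6,7.5],"rot":[0,0.003,-0.002]},{"grip":0,"linear":[-1,2.6,7.5],"rot":[0,0.003,-0.002]},{"grip":0,"linear":[-1,2.6,7.5],"rot":[0,0.003,-0.002]}])

```text
clock: 31.3
position: [609.6, 20.9, 146.9]
ee_rot: [-0.096, 0.992, -0.008, -0.087]
contact_force: [-0.4, -0.1, -2.5]
gripper_width: 11.0
grasp_force: 63.2
```

```bash
python3 q.py o
```

```text
pos [609.6  20.9 146.9] tilt 10.01 edge rel [47.5 -0.3 -0.2] F [-0.4 -0.  -2.5] M [ 0.1  -0.5  -0.03] grip 11.0 31.3
```

Call:
arm_command(rows=[{"grip":0,"linear":[0,0.2,-0.8],"rot":[0,0,0]},{"grip":0,"linear":[-4,0.2,-1.5],"rot":[0,0,0]},{"grip":0,"linear":[-8,0.2,-2.2],"rot":[0,0,0]},{"grip":0,"linear":[-12,0.2,-2.9],"rot":[0,0,0]},{"grip":0,"linear":[-15,0.2,-3.4],"rot":[0,0,0]},{"grip":0,"linear":[-16.7,0.2,-3.7],"rot":[0,0,0]},{"grip":0,"linear":[-16.7,0.2,-3.7],"rot":[0,0,0]},{"grip":0,"linear":[-16.7,0.2,-3.7],"rot":[0,0,0]}])

```text
clock: 32.3
position: [626.2, 24.3, 147.5]
ee_rot: [-0.096, 0.992, -0.008, -0.087]
contact_force: [-0.5, 0.3, -3.5]
gripper_width: 10.5
grasp_force: 63.1
```

```bash
python3 q.py o
```

```text
pos [626.2  24.3 147.5] tilt 10.03 edge rel [64.4 -0.2  0.4] F [-0.5  0.4 -3.5] M [ 0.06 -0.45  0.01] grip 10.5 32.3
```

Slid under the lip to 64.4 mm without force. Now lowering the front onto the nose.

```bash
python3 - <<'E'
from h import *
for a in((65.5,0.6,8.8),(66,0.6,7.6)):print(ins('o',*a))
E
```

```text
([626.5, 24.5, 146.3], ([-0.5, 0.2, 1.1], [0.0004, -0.0215, -0.001]))
([626.3, 24.5, 144.9], ([-0.5, 0.2, 2.5], [0.0003, -0.0424, -0.001]))
```

Call:
arm_command(rows=[{"grip":0,"linear":[-0.5,0.2,0.5],"rot":[0,-0.01,0]},{"grip":0,"linear":[-0.5,0.2,1.1],"rot":[0,-0.0215,0]},{"grip":0,"linear":[-0.5,0.2,1.8],"rot":[0,-0.032,0]},{"grip":0,"linear":[-0.5,0.2,2.5],"rot":[0,-0.0424,0]},{"grip":0,"linear":[-0.5,0.2,2.5],"rot":[0,-0.0424,0]},{"grip":0,"linear":[-0.5,0.2,2.5],"rot":[0,-0.0424,0]}])

```text
clock: 33.05
position: [625.8, 24.3, 145.2]
ee_rot: [-0.096, 0.993, -0.006, -0.066]
contact_force: [-3.9, -0.7, -1.2]
gripper_width: 11.0
grasp_force: 63.2
```

```bash
python3 q.py o
```

```text
pos [625.8  24.3 145.2] tilt 7.66 edge rel [65.5 -0.1  0.8] F [-3.9  0.  -1.2] M [-0.31  0.83 -0.01] grip 11.0 33.05
```

Call:
arm_command(rows=[{"grip":0.4,"linear":[0,0,0],"rot":[0,0,0]},{"grip":0.5,"linear":[0,0,0],"rot":[0,0,0]},{"grip":0.5,"linear":[0,0,0],"rot":[0,0,0]},{"grip":0.5,"linear":[0,0,-5],"rot":[0,0,0]},{"grip":0.5,"linear":[0,0,-20],"rot":[0,0,0]},{"grip":0.5,"linear":[0,0,-45],"rot":[0,0,0]},{"grip":0.5,"linear":[0,0,-70],"rot":[0,0,0]},{"grip":0.5,"linear":[0,0,-95],"rot":[0,0,0]},{"grip":0.3,"linear":[0,0,-100],"rot":[0,0,0]},{"grip":0,"linear":[0,0,-100],"rot":[0,0,0]}])

```text
clock: 34.3
position: [639.2, 27.2, 244.2]
ee_rot: [-0.096, 0.993, -0.006, -0.066]
contact_force: [0.9, 0.2, -0.4]
gripper_width: 8.4
grasp_force: 0.0
```

```bash
cat > cap.py <<'E'
from h import *
import sys
s=imaging.get_image('scene');x0,y0=[int(v) for v in sys.argv[1:3]]
n=cv2.resize(s['frame'][y0:y0+110,x0:x0+90],None,fx=4,fy=4,interpolation=2)
f=cv2.cvtColor(n,cv2.COLOR_RGB2HSV);cap=cv2.inRange(f,(0,0,205),(180,60,255));cc=cv2.connectedComponentsWithStats(cap)
print([((c/4+[x0,y0]).round(1).tolist(),int(a[4])) for c,a in zip(cc[3][1:],cc[2][1:]) if 350<a[4]<1500])
E
python3 cap.py 265 225
python3 - <<'E'
from h import *
st=arm.read_state();Rz=R.from_euler('z',YAW,degrees=True)
for z in(230,120,66):
    p=BAY['o']+Rz.apply([-121,0,0]);p[2]=z;print(p.round(1),go(p,rot(YAW,0,1),st))
E
```

```text
[([290.2, 252.5], 1090), ([309.9, 257.8], 916), ([287.1, 264.5], 836), ([351.8, 268.5], 789), ([306.5, 268.7], 911), ([329.7, 274.7], 863), ([283.3, 275.5], 848), ([349.4, 278.9], 859), ([303.2, 279.9], 975), ([326.6, 285.0], 873), ([280.1, 286.9], 986), ([346.5, 289.4], 879), ([299.8, 291.4], 981), ([323.5, 295.7], 898), ([343.4, 300.0], 926)]
[507.6   1.2 230. ] ([130.8, -0.3, 31.1], [0.0007, -0.1338, -0.0011])
[507.6   1.2 120. ] ([116.1, -0.4, 140.1], [0.0007, -0.1338, -0.0011])
[507.6   1.2  66. ] ([108.9, -0.4, 193.7], [0.0007, -0.1338, -0.0011])
```

Call:
arm_command(rows=[{"grip":0,"linear":[40,0,5],"rot":[0,-0.04,0]},{"grip":0,"linear":[85,0,15],"rot":[0,-0.08,0]},{"grip":0,"linear":[122,0,28],"rot":[0,-0.12,0]},{"grip":0,"linear":[130.8,-0.3,31],"rot":[0,-0.134,0]},{"grip":0,"linear":[126.5,-0.3,62],"rot":[0,-0.134,0]},{"grip":0,"linear":[120.5,-0.4,108],"rot":[0,-0.134,0]},{"grip":0,"linear":[116.1,-0.4,140],"rot":[0,-0.134,0]},{"grip":0,"linear":[113.4,-0.4,160],"rot":[0,-0.134,0]},{"grip":0,"linear":[111.3,-0.4,176],"rot":[0,-0.134,0]},{"grip":0,"linear":[110.2,-0.4,184],"rot":[0,-0.134,0]}])

```text
clock: 35.6
position: [508.0, 1.0, 74.7]
ee_rot: [-0.096, 0.995, -0.0, -0.001]
contact_force: [0.0, 0.0, 0.2]
gripper_width: 0.2
grasp_force: 0.0
```

```bash
python3 - <<'E'
from h import *
w,st=wcam();print(st['position'].round(1),st['contact_force'].round(1))
print(wblob(w,'orange',104,(230,180,400,330)))
E
```

```text
[508.    1.   74.7] [0.  0.  0.2]
(array([317., 291.]), np.int32(2252), array([5.059e+02, 2.000e-01]), array([26.1, 34.7]), -78.9)
```

Call:
arm_command(rows=[{"grip":0,"linear":[0,0,8],"rot":[0,0,0]},{"grip":0,"linear":[0,0,13],"rot":[0,0,0]},{"grip":0,"linear":[0,0,17],"rot":[0,0,0]},{"grip":0,"linear":[0,0,21],"rot":[0,0,0]},{"grip":0,"linear":[0,0,25],"rot":[0,0,0]},{"grip":0,"linear":[0,0,28],"rot":[0,0,0]},{"grip":0,"linear":[0,0,29.5],"rot":[0,0,0]},{"grip":0,"linear":[0,0,29.5],"rot":[0,0,0]}])

```text
clock: 36.65
position: [506.3, 0.5, 46.9]
ee_rot: [-0.096, 0.995, -0.0, -0.001]
contact_force: [-6.6, 0.1, 6.5]
gripper_width: 0.3
grasp_force: 4.7
```

```bash
python3 cap.py 265 225
```

```text
[([287.8, 265.2], 677), ([351.8, 268.5], 782), ([307.4, 269.5], 839), ([329.7, 274.7], 854), ([284.2, 275.4], 766), ([349.4, 279.0], 852), ([303.9, 279.7], 881), ([326.6, 285.0], 867), ([280.9, 285.7], 882), ([346.5, 289.4], 874), ([300.5, 290.1], 881), ([323.5, 295.7], 891), ([343.5, 300.0], 915)]
```

The rack has dropped: cap spacing is now 10.3 px against 10.5 for the flat green rack. A last small press to the stop, then release.

Call:
arm_command(rows=[{"grip":0,"linear":[0,0,2],"rot":[0,0,0]},{"grip":0,"linear":[0,0,2],"rot":[0,0,0]},{"grip":0,"linear":[0,0,-4],"rot":[0,0,0]},{"grip":0,"linear":[0,0,-10],"rot":[0,0,0]},{"grip":0,"linear":[0,0,-20],"rot":[0,0,0]},{"grip":0,"linear":[0,0,-40],"rot":[0,0,0]},{"grip":0,"linear":[0,0,-80],"rot":[0,0,0]},{"grip":0,"linear":[0,0,-130],"rot":[0,0,0]},{"grip":0,"linear":[0,0,-180],"rot":[0,0,0]},{"grip":0,"linear":[0,0,-220],"rot":[0,0,0]}])

```text
clock: 37.95
position: [509.6, 1.4, 269.9]
ee_rot: [-0.096, 0.995, 0.001, 0.004]
contact_force: [-0.2, -0.1, 0.7]
gripper_width: -0.1
grasp_force: 0.0
```

Call:
arm_command(rows=[{"grip":0,"linear":[30,-50,0],"rot":[0,0,0]},{"grip":0,"linear":[60,-105,0],"rot":[0,0,0]},{"grip":0,"linear":[80,-160,0],"rot":[0,0,0]},{"grip":0,"linear":[80,-215,0],"rot":[0,0,0]},{"grip":0,"linear":[80,-270,0],"rot":[0,0,0]},{"grip":0,"linear":[80,-325,0],"rot":[0,0,0]},{"grip":0,"linear":[80,-380,0],"rot":[0,0,0]},{"grip":0,"linear":[80,-400,0],"rot":[0,0,0]},{"grip":0,"linear":[80,-400,0],"rot":[0,0,0]}])

```text
clock: 39.08
position: [506.8, -408.6, 265.7]
ee_rot: [-0.095, 0.995, -0.0, 0.001]
contact_force: [0.7, 0.9, -0.9]
gripper_width: 0.0
grasp_force: 0.0
```

```bash
python3 cap.py 265 225; python3 cap.py 340 240; python3 - <<'E'
from h import *
t=imaging.get_image('top');s=imaging.get_image('scene')
for k,b in(('blue',(255,232,280,256)),('green',(295,228,316,250)),('orange',(328,220,352,242)),('blue',(235,150,280,215)),('green',(280,160,312,206)),('orange',(310,150,350,205))):
    pts,ce,a=blob(t,k,b);g=np.array([at_z(t,q,200)[:2] for q in pts]);wv,v=np.linalg.eigh(np.cov(g.T))
    print(k,ce.round(1),a,g.mean(0).round(1),'yaw',np.degrees(np.arctan(v[1,1]/v[0,1])).round(1),np.sqrt(12*wv).round(1))
for c,b in(('blue',(375,250,402,274)),('orange',(298,238,322,256))): x=blob(s,c,b);print('scene tab',c,x[1].round(1),x[2])
a=cv2.resize(t['frame'][140:265,225:375],(440,367),interpolation=2);b=cv2.resize(s['frame'][230:350,260:400],(360,367),interpolation=2)
cv2.imwrite('pics/fin.png',np.hstack([a,b])[...,::-1])
E
```

```text
[([287.8, 265.2], 684), ([351.7, 268.5], 792), ([307.4, 269.5], 845), ([329.7, 274.7], 860), ([284.2, 275.4], 775), ([349.4, 278.9], 862), ([303.9, 279.7], 886), ([326.6, 285.0], 873), ([280.9, 285.7], 892), ([346.5, 289.4], 883), ([300.5, 290.1], 890), ([323.5, 295.7], 900), ([343.4, 300.0], 927)]
[([349.4, 278.9], 862), ([373.0, 283.8], 888), ([393.0, 288.2], 886), ([346.4, 289.4], 882), ([370.5, 294.5], 921), ([390.7, 298.9], 942), ([343.7, 300.0], 867), ([367.8, 305.3], 958), ([388.3, 309.9], 962)]
blue [267.6 245. ] 125 [456.3 170.1] yaw -79.6 [22.8 30. ]
green [303.6 238.1] 114 [472.4  86.7] yaw -75.8 [21.7 28.9]
orange [339.5 231.3] 136 [488.6   3.4] yaw -75.5 [24.  31.2]
blue [254.4 190.8] 159 [586.2 204.2] yaw 10.9 [10.7 86.7]
green [292.5 183.3] 138 [604.6 114.3] yaw 11.2 [ 9.5 85.3]
orange [330.4 177.9] 193 [617.9  24.6] yaw 10.8 [11.8 97.1]
scene tab blue [388.  264.4] 182
scene tab orange [307.4 247.6] 200
```

View pics/fin.png

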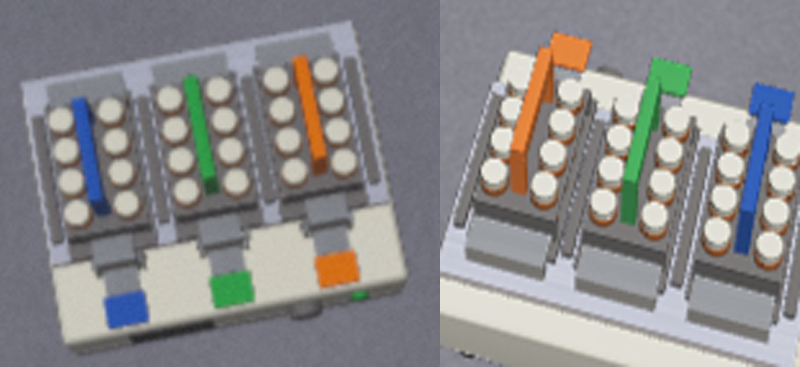

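The final view shows all three racks flat, with the lips and noses over their ends. The tabs at top-view (268,245), (304,238) and (340,231) are unchanged from the start, so the catches are shut. The arm is clear, so I'm handing in.

```bash
python3 -c "
from bench import job
print(job.job_done())"
```

```text
the job is handed in; nothing more can be done
None
```

I loaded both racks and handed the job in at about 39 s of the 72 s allowed; the hand-in returned no verdict. In the last camera views the blue and orange racks lie flat in their own bays, all three catches look shut, and the middle rack hasn't moved.

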